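Set out the aquarium dosing station

ROBOT

A 6-joint arm with a two-finger parallel gripper is mounted at the origin on the work surface. World frame = base frame: x ahead of the robot, y to its left, z up, the work surface at z = 0. Lengths are in m, angles in rad, forces in N, time in s.
With the tool pointing down it reaches from about 0.35 to 0.875 m from the base axis. Payload 15.5 kg.
Tool frame: the origin (TCP) lies midway between the tips of the shut fingers; the grasp point (between the pads) lies 19 mm behind it; z points along the fingers, y is the line along which they close (so a half turn about z gives the same grasp; the last joint's range is limited). The gripper opens to 85 mm and grips with 20 to 120 N. Pads are 22 mm wide; open, the fingers measure 114 mm over their backs; the gripper's body (76 mm by 85 mm) begins 54 mm behind the grasp point. The pads swing forward as they close: fully open they stand 13 mm farther back than shut.
Start: joints at [-1.401, 0.494, 1.345, -0, 1.302, -0.096], TCP at [0.164, -0.603, 0.231] pointing down, gripper open.
Joint ranges: [-2.91, 2.91], [-0.82, 2.16], [0.22, 2.67], [-1.22, 4.37], [0.12, 2.79], [-3.08, 3.08]. Speed limits (rad/s): [1.89, 1.89, 2.57, 3.01, 3.01, 3.01].

INTERFACE

Orientations are given as a rotation vector (axis times angle).
In Python, from station import robot gives the robot as it stands.
- The arm moves only by the tool step_arm, never from a script. Its arguments are lists of equal length, an entry for each row: "slide": the shift along the tool's x, y, z in m, a list of three; "delta_rot": the turn, a rotation vector about the tool's x, y, z in rad, a list of three. In form: {"slide": [[tx, ty, tz], ...], "delta_rot": [[wx, wy, wz], ...]}. A call has 1 to 8 rows; each row shifts and turns the commanded pose from where the row before left it, along the tool's axes as they then stand; what a row does not reach is not made up. A row lasts 1/12 s, in which the tool goes at most 41.7 mm and 7.16 degrees, less where a joint would pass 70% of its speed; a pose out of reach is approached as far as the arm can. A call is refused whole if a number of a shift passes 0.0417 or a number of a turn 0.125, either way. A call with a gripper value outside its range is refused whole. "fingers" is the opening, from 0 (shut) to 1 (fully open), set as the call begins (left out, the last holds). The fingers move at their own pace and stop on an object; "squeeze" is the grip in N (left out, the last holds). Time passes only in rows, so rows that do not move let the fingers close. It gives the time, the measured TCP pose, the force, the opening and the grip force at its end, in the units of the state.
- robot.get_obs(): the state, without advancing time (a new reading comes with each control period).
- robot.grab_frame(name): name is "scene" or "side" or "wrist"; returns a dict with "pixels" (420x560x3 uint8, red, green, blue), "range_z" (420x560 float32, m along the optical axis (not along the pixel's ray), 0 where there is no reading), "fx", "fy", "cx", "cy" (pixels), "eye" and "attitude" of the camera in the world. Camera axes: x right, y down, z forward; pixel columns grow to the right and rows downward; lengths in m; the calibration is good to about 2 mm. A picture is of the moment at which its call begins.
- robot.hand_in(): hands the job in; it is judged then, once.
The state is a dict: "time": time; "joint_positions": joint angles; "qvel": joint speeds; "tau": joint torques, N m; "tool_pos": TCP position; "eef_rot": TCP orientation; "wrist_force": force on the tool from outside, world axes, zero at the start; "ft_torque": the same for the moment, N m; "opening": finger opening in m; "grasp_force": force on a finger pad.
Only numpy, scipy, OpenCV 4.12 (cv2) and the standard library are available. Lean on these libraries where they do the work, as an engineer would, in place of code of your own. Each camera call takes 0.05 s, during which the arm holds its last target. There are 200 camera calls.

TASK

Get the dosing station in the aquarium cabinet ready for a new week: roll every tub round in its tray seat, by the edge of its lid, until its label faces the front of the tray, and press the dose counter's button step by step until the drum's full-width bar stands at the index ticks in the window. Lift the measuring cup up and off its hook and stand it on the drip mat together with the dropper bottle, both upright. Leave the other things where they are, and do not tip the tubs or take them out of their seats.

Things in the scene. Friction and masses are not known exactly. Their poses are not given: they have to be found in the camera images.
- tray: White plastic tray fixed on the cabinet floor, 128 mm (x) by 370 mm (y), 34 mm high, with three round seats 94 mm across, their floors 7 mm above the tray's underside, centred at y = -118, 0 and +118 mm on x = 0. Its front, marked by a grey strip, is its -x side (towards the robot). Origin: centre of its underside.
- tub1: Squat round tub in a tray seat: grey body 90 mm across, 54 mm high; on it a black screw lid 92 mm across (54 to 72 mm above the underside) with eight upright grip lobes, 8 mm wide, out to 51 mm from the axis, every 45 degrees, one at the label's middle. Too wide to grip. About 0.3 kg. Origin: centre of the underside, z up, label at -x. Often one of the three tubs is absent (None).
- tub2: As tub1. A tub turns smoothly in its seat (1 to 3 N at the rim) when a fingertip between two lobes moves round the lid's edge: about 1 degree for 1 degree once the fingertip's play between the lobes is taken up.
- tub3: As tub1.
- tub1_label (a point): Middle of tub1's paper label, 46 mm from the axis, 39 mm above the underside. The label covers about 85 degrees of the side; its tail, a 16 mm wide paper strip, runs 36 mm across the lid's top from the label's lobe towards the centre, so it shows from above.
- tub2_label (a point): The same for tub2.
- tub3_label (a point): The same for tub3.
- counter: Dose counter, grey box fixed on the floor: 76 mm (x) by 112 mm (y) by 54 mm high, base plate 90 by 126 mm. In its top, in its -y half, a 24 by 44 mm window (centre x = 0, y = -22 mm) shows a drum; two black index ticks beside the window mark x = 0. The round black button is in its +y half. Origin: centre of its underside.
- drum (a joint): Angle (rad) of the drum, growing. Eight places 45 degrees apart: a full-width black bar (8 mm wide), then one to seven dots. Each full press takes it on to the next place; at the start it may stand between two places and the first press then takes it to one. Bar at the ticks: a whole multiple of 2 pi. Start 1.2 to 4.0. If overshot, press on round.
- drum_bar (a point): Middle of the full-width bar on the drum, 22 mm from the drum's axis, which runs along the counter's y, 29 mm above its underside. The bar is straight above the axis (counter's x = 0, z = 51 mm) when it is at the ticks.
- step_button (a joint): Travel of the counter's push button (m): 0 up, 0.009 fully pressed; about 1 N to start, 4 to 5 N fully down, springs back. The drum moves during the downstroke; press fully and let the button come fully up between presses.
- button_top (a point): Centre of the button's top face; the button is 26 mm across and stands 16 mm above the counter's top.
- bins: Fixed stack of three white bins, 300 mm (x) by 170 mm (y), 210 mm high; the lower two closed, the top one open. Clipped to its -y side is a wire hook, 6 mm thick, running 68 mm straight out along the stack's -y at 172 mm height, 60 mm to the -x side of the stack's middle, its end turned up 15 mm. Origin: centre of the underside.
- hook_tip (a point): End of the wire hook, 15 mm above the line of its level part and 73 mm out from the stack's side.
- cup: Grey plastic measuring cup hanging on the hook by its handle: foot 44 mm, rim 56 mm across, rim 45 mm above the underside. Stirrup handle above it: 30 mm wide outside along the cup's x, 10 mm deep along y, top at 105 mm; hangs by the underside of its top bar, at 99 mm, about 50 mm out from the stack, cup's x along the stack's x. 60 g. Origin: centre of the underside.
- cup_handle (a point): Middle of the cup's handle, 85 mm above the underside. The handle's two sides are flat, upright and 30 mm apart outside, 20 mm inside, from 64 to 105 mm above the underside, so they can be pinched from above with the hook between them.
- mat: Black plastic drip mat fixed on the cabinet floor, 200 mm (x) by 110 mm (y), 4 mm thick. Origin: centre of its underside.
- bottle: Clear dropper bottle standing on the cabinet floor: body 42 mm across and 46 mm high, heavy base, white cap 20 mm across up to 68 mm, black rubber bulb 14 mm across to 82 mm. 90 g. Origin: centre of the underside.
- tweezer: Stainless tweezer, 150 mm long, lying in the top bin; leave it there. Origin: underside.
- scraper: Green algae scraper, 220 mm long, lying in the top bin; leave it there. Origin: underside.
- testkit: White box with a blue lid, 72 by 112 by 62 mm, on the floor at the back right; leave it there. Origin: centre of the underside.
- foodcan: Can, 64 mm across and 85 mm high, on the floor at the back left; leave it there. Origin: centre of the underside.
Not all that is in view belongs to the job. Leave any pink look-alike of the tub3 alone.

How it is judged:
By the outcome, as a careful person would: the job done as asked, in the order asked, and still so for the second after the job is handed in, with the robot touching nothing.
Of tub1, tub2, tub3 only 2 to 3 are there at a start; the rules pass over those that are not, and their reading is None.
At some moment in a run one of bottle may be knocked a few centimetres aside while the robot is not near it.
Once in a run the grip may slacken for a moment while it holds something.
It also fails if it takes over 210 s, if anything falls off the work surface, if the arm or the gripper's body presses on something with over 40 N, if the wrist force passes 120 N, or if a joint passes its speed limit or range.

## Working session

There is one attempt and no reset: what is moved stays moved. The work goes in short steps, Python scripts to look and compute and a tool call to move; the robot and the scene stay as the last step left them, time stands still between calls to the robot, and variables do not carry over. Pictures are saved under pics/ and viewed, at most 14 in all, crops included, and the job is handed in when it is done.

Besides the shell and the picture viewer there is one more tool, called by a JSON object that holds its "name" and its "arguments". step_arm: Moves the arm, as the interface text tells. Its arguments: {"type":"object","properties":{"slide":{"type":"array","items":{"type":"array","items":{"type":"number"}}},"delta_rot":{"type":"array","items":{"type":"array","items":{"type":"number"}}},"fingers":{"type":"number"},"squeeze":{"type":"number"}},"required":["slide","delta_rot"]}

```bash
ls; mkdir -p pics; cat > h.py <<'E'
import numpy as np, cv2
from scipy.spatial.transform import Rotation as R
from station import robot
def grab(n):
    f=robot.grab_frame(n); return f
def att(f):
    a=np.array(f["attitude"],float)
    return a if a.shape==(3,3) else (R.from_rotvec(a).as_matrix() if a.size==3 else R.from_quat(a).as_matrix())
def cloud(f):
    d=f["range_z"]; v,u=np.mgrid[:d.shape[0],:d.shape[1]]
    P=np.stack([(u-f["cx"])/f["fx"]*d,(v-f["cy"])/f["fy"]*d,d],-1)
    W=P@att(f).T+np.array(f["eye"]); W[d==0]=np.nan
    return W
def save(img,n): cv2.imwrite("pics/"+n+".png",img[...,::-1])
E
python3 - <<'E'
from h import *
import pickle
print(robot.get_obs())
F={}
for n in("scene","side","wrist"):
    f=grab(n);F[n]=f;save(f["pixels"],n+"0");print(n,f["fx"],f["fy"],f["cx"],f["cy"],f["eye"],f["attitude"])
pickle.dump(F,open("f0.pkl","wb"))
E
```

```text
pics
{'time': 0.0, 'joint_positions': array([-1.40150476e+00,  4.94199245e-01,  1.34614635e+00, -4.29256591e-06,
        1.30248021e+00, -9.55104278e-02]), 'qvel': array([ 0.00123602,  0.00067411, -0.00076714, -0.00249759, -0.00067332,
        0.00078343]), 'tau': array([ 5.06057666e-03, -8.82151723e+01, -3.83860230e+01,  7.85266593e-05,
        1.02319228e-02, -2.57469821e-05]), 'tool_pos': array([ 0.16350801, -0.60285782,  0.2306851 ]), 'eef_rot': array([-3.11287515e+00, -4.14574905e-01,  7.79073201e-05]), 'wrist_force': array([-0.35919115,  0.19018585,  0.19939359]), 'ft_torque': array([-0.0285687 , -0.05010888, -0.02311513]), 'grasp_force': 0.0, 'opening': 0.08551258390789986}
scene 396.24400849537955 396.24400849537955 285.7612595152106 209.50623751725263 [ 1.2111283  -0.33307746  0.83064042] [-2.11848952 -1.12516394  0.49778194]
side 471.7249615877659 471.7249615877659 285.83840492251244 205.5382954799717 [0.34914567 1.00033687 1.12946022] [-0.36197812  2.81787744 -1.13368285]
wrist 366.116057651198 366.116057651198 281.2235993150653 209.30566555365584 [ 0.22453863 -0.58638443  0.37429839] [ 2.32311874 -1.77781918 -0.23467826]
```

View pics/scene0.png

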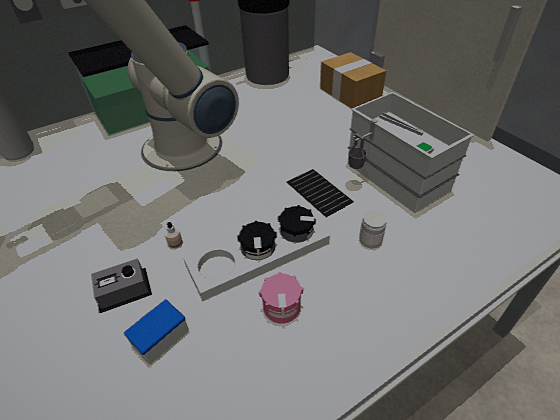

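View pics/side0.png

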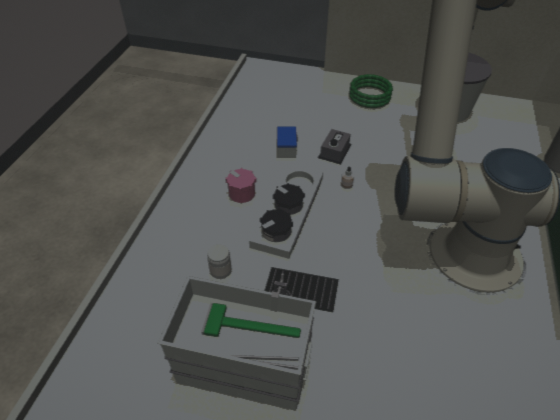

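The scene view shows two black tubs in the tray at (257,238) and (297,220), with an empty seat at (216,265). A pink look-alike stands outside the tray at (281,295); I'll leave it alone. The counter is at (120,283), the bottle at (173,235), the mat at (320,192), and the cup on its hook at (357,155). The side view agrees: tubs at (289,198) and (276,224), bottle at (347,180), counter at (336,143), mat at (301,289), cup at (281,283).

```bash
cat > map.py <<'E'
from h import *
import pickle
F=pickle.load(open("f0.pkl","rb"))
res=0.0015; x0,y0=0.25,-0.45; nx,ny=int(.6/res),int(1.0/res)
Ms=[]
for n in("scene","side"):
    W=cloud(F[n]).reshape(-1,3);C=F[n]["pixels"].reshape(-1,3)
    ok=np.isfinite(W).all(1)&(W[:,2]<.3)&(W[:,2]>-.02);W=W[ok];C=C[ok]
    o=np.argsort(W[:,2]);W=W[o];C=C[o]
    i=((W[:,0]-x0)/res).astype(int);j=((W[:,1]-y0)/res).astype(int)
    k=(i>=0)&(i<nx)&(j>=0)&(j<ny)
    M=np.zeros((nx,ny,3),np.uint8);M[nx-1-i[k],ny-1-j[k]]=C[k]
    Ms.append(cv2.dilate(M,np.ones((2,2))))
    # samples
    print(n, "floor z",np.median(W[(W[:,2]<.02),2]))
for n,M in zip(("scene","side"),Ms):
    for a in range(0,10):
        cv2.putText(M,f"{y0+a*.1:.2f}",(int(ny-1-a*.1/res),10),0,.3,(255,0,0)); cv2.line(M,(int(ny-1-a*.1/res),0),(int(ny-1-a*.1/res),nx),(90,0,0))
    for a in range(0,6):
        cv2.putText(M,f"{x0+a*.1:.2f}",(0,int(nx-1-a*.1/res)),0,.3,(255,0,0)); cv2.line(M,(0,int(nx-1-a*.1/res)),(ny,int(nx-1-a*.1/res)),(90,0,0))
V=np.vstack(Ms);V=cv2.resize(V,None,fx=600/V.shape[0],fy=600/V.shape[0],interpolation=cv2.INTER_AREA) if V.shape[0]>600 else V
print(V.shape);save(V,"map0")
E
python3 map.py
```

```text
scene floor z 0.0004901779481514268
side floor z 0.0012934550072223328
(600, 500, 3)
```

View pics/map0.png

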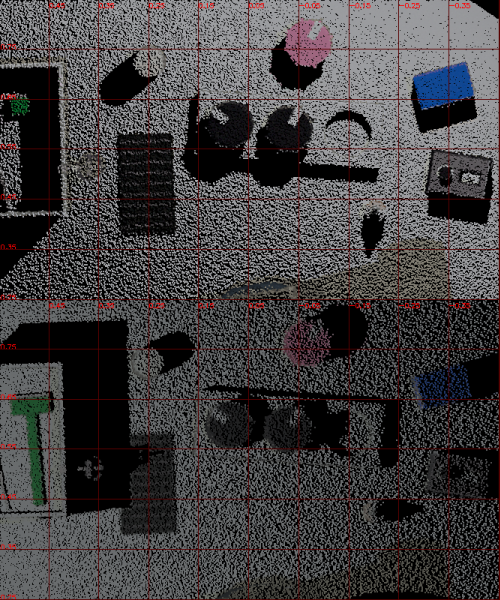

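```bash
cat > meas.py <<'E'
from h import *
import pickle
F=pickle.load(open("f0.pkl","rb"))
D={n:(cloud(F[n]).reshape(-1,3),F[n]["pixels"].reshape(-1,3).astype(int)) for n in("scene","side")}
def sel(n,xr,yr,zr,col=None):
    W,C=D[n]
    with np.errstate(invalid='ignore'):
        m=(W[:,0]>xr[0])&(W[:,0]<xr[1])&(W[:,1]>yr[0])&(W[:,1]<yr[1])&(W[:,2]>zr[0])&(W[:,2]<zr[1])
    if col is not None: m&=col(C)
    return W[m]
def rep(name,*a,**k):
    for n in D:
        P=sel(n,*a,**k)
        if len(P)<8: print(name,n,"few",len(P));continue
        r=cv2.minAreaRect(P[:,:2].astype(np.float32))
        c,rad=cv2.minEnclosingCircle(P[:,:2].astype(np.float32))
        print(name,n,len(P),"z",np.percentile(P[:,2],[5,50,95]).round(4),"rect",np.round(r[0],4),np.round(r[1],4),round(r[2],1),"circ",np.round(c,4),round(rad,4),"med",np.median(P[:,:2],0).round(4))
dark=lambda C:C.max(1)<75
light=lambda C:C.min(1)>100
rep("tubL",(.5,.64),(.0,.11),(.07,.09))
rep("tubR",(.5,.64),(-.11,.0),(.07,.09))
rep("tubLpaper",(.5,.64),(.0,.11),(.07,.09),col=light)
rep("tubRpaper",(.5,.64),(-.11,.0),(.07,.09),col=light)
rep("traytop",(.48,.66),(-.26,.15),(.029,.038))
rep("countertop",(.45,.62),(-.45,-.28),(.048,.06))
rep("button",(.45,.62),(-.45,-.28),(.064,.08))
rep("bottletop",(.4,.52),(-.27,-.15),(.07,.1))
rep("bottlecap",(.4,.52),(-.27,-.15),(.05,.068))
rep("bottlebody",(.4,.52),(-.27,-.15),(.01,.044))
rep("mat",(.35,.65),(.15,.32),(-.003,.009),col=dark)
rep("hook/cup top",(.45,.65),(.28,.39),(.16,.22))
rep("cuprim",(.45,.65),(.28,.38),(.08,.135))
rep("cuphandle",(.45,.65),(.28,.38),(.14,.185))
rep("foodcan",(.6,.75),(.15,.3),(.078,.095))
rep("binedge",(.35,.75),(.34,.55),(.2,.22))
E
python3 meas.py
```

```text
tubL scene 661 z [0.0757 0.0794 0.0817] rect [0.5959 0.055 ] [0.0881 0.1098] 0.1 circ [0.5983 0.0554] 0.066 med [0.601  0.0702]
tubL side 532 z [0.0747 0.0801 0.0838] rect [0.5952 0.055 ] [0.1097 0.0891] 89.8 circ [0.5952 0.0526] 0.0681 med [0.5961 0.0739]
tubR scene 752 z [0.0743 0.0793 0.0816] rect [ 0.592  -0.0391] [0.0947 0.0781] 0.1 circ [ 0.5918 -0.0284] 0.0529 med [ 0.597  -0.0363]
tubR side 430 z [0.0761 0.0798 0.0838] rect [ 0.5914 -0.0404] [0.0947 0.0793] 0.8 circ [ 0.5927 -0.0294] 0.0525 med [ 0.5922 -0.0315]
tubLpaper scene 33 z [0.0771 0.0799 0.0822] rect [0.5923 0.0927] [0.0785 0.0257] 32.0 circ [0.5917 0.0922] 0.0406 med [0.6127 0.1033]
tubLpaper side 12 z [0.0787 0.0807 0.0829] rect [0.6162 0.1047] [0.0158 0.0095] 32.6 circ [0.6167 0.1039] 0.008 med [0.6145 0.1048]
tubRpaper scene 79 z [0.0779 0.08   0.0816] rect [ 0.5825 -0.0471] [0.0553 0.0995] 70.8 circ [ 0.5896 -0.0264] 0.0501 med [ 0.6154 -0.0416]
tubRpaper side 20 z [0.0769 0.0806 0.0828] rect [ 0.6179 -0.0427] [0.0109 0.0293] 58.7 circ [ 0.6171 -0.044 ] 0.0148 med [ 0.6189 -0.0438]
traytop scene 2533 z [0.0313 
[... 2530 characters left out ...]
55 0.3657] 0.0186 med [0.5179 0.3687]
cuphandle side 112 z [0.1485 0.1779 0.1834] rect [0.5124 0.3723] [0.0277 0.0274] 53.9 circ [0.514  0.3707] 0.0171 med [0.5131 0.3746]
foodcan scene 299 z [0.0795 0.0855 0.0876] rect [0.7234 0.252 ] [0.0524 0.0608] 1.4 circ [0.7281 0.2518] 0.0311 med [0.7259 0.2495]
foodcan side 285 z [0.0805 0.0855 0.0894] rect [0.7228 0.2536] [0.0539 0.0603] 10.6 circ [0.7253 0.2538] 0.0312 med [0.7239 0.2556]
binedge scene 637 z [0.2009 0.2094 0.2123] rect [0.5712 0.4814] [0.134  0.3118] 89.8 circ [0.5706 0.484 ] 0.1665 med [0.5873 0.4265]
binedge side 1031 z [0.2016 0.2097 0.2133] rect [0.5704 0.484 ] [0.31   0.1319] 0.2 circ [0.5693 0.4886] 0.1659 med [0.5706 0.4302]
```

{"name": "step_arm", "arguments": {"slide": [[0.0294,-0.0256,0],[0.0294,-0.0256,0],[0.0294,-0.0256,0],[0.0294,-0.0256,0],[0.0294,-0.0256,0],[0.0294,-0.0256,0],[0.0294,-0.0256,0],[0.0294,-0.0256,0]], "delta_rot": [[0,0,0],[0,0,0],[0,0,0],[0,0,0],[0,0,0],[0,0,0],[0,0,0],[0,0,0]], "fingers": 0.2}}

```text
time: 0.82
tool_pos: [0.3375, -0.3422, 0.2313]
eef_rot: [-3.114, -0.414, 0.0]
wrist_force: [1.6, -0.6, 0.8]
opening: 0.0171
grasp_force: 0.0
```

{"name": "step_arm", "arguments": {"slide": [[0.0294,-0.0256,0],[0.0294,-0.0256,0],[0.0294,-0.0256,0],[0.0294,-0.0256,0],[0.0294,-0.0256,0],[0.0294,-0.0256,0],[0.0294,-0.0256,0],[0.0294,-0.0256,0]], "delta_rot": [[0,0,0],[0,0,0],[0,0,0],[0,0,0],[0,0,0],[0,0,0],[0,0,0],[0,0,0]]}}

```text
time: 1.48
tool_pos: [0.511, -0.0828, 0.2312]
eef_rot: [-3.114, -0.415, 0.0]
wrist_force: [0.7, -0.9, 0.3]
opening: 0.0173
grasp_force: 0.0
```

{"name": "step_arm", "arguments": {"slide": [[0.0294,-0.0256,0],[0.0294,-0.0256,0],[0,0,0],[0,0,0],[0,0,0],[0,0,0],[0,0,0],[0,0,0]], "delta_rot": [[0,0,0],[0,0,0],[0,0,-0.122],[0,0,-0.122],[0,0,-0.122],[0,0,-0.122],[0,0,-0.122],[0,0,0]]}}

```text
time: 2.15
tool_pos: [0.5536, -0.0199, 0.2311]
eef_rot: [-2.841, -1.34, 0.0]
wrist_force: [-0.5, 0.8, -0.4]
opening: 0.0171
grasp_force: 0.0
```

```bash
cat >> h.py <<'E'
def yawT():
    o=robot.get_obs(); m=R.from_rotvec(o["eef_rot"]).as_matrix()
    return np.array(o["tool_pos"]), np.degrees(np.arctan2(m[1,0],m[0,0])), o
E
python3 - <<'E'
from h import *
import pickle
f=grab("wrist");pickle.dump(f,open("w1.pkl","wb"))
p,y,o=yawT();print(p,y,o["joint_positions"],o["opening"],o["time"]);print(f["eye"],att(f)[:,2])
W=cloud(f);img=f["pixels"].copy()
# unwarp at lid height: top-down render from z=0.079 plane
res=.0006;xs=np.arange(.68,.50,-res);ys=np.arange(.16,-.11,-res)
X,Y=np.meshgrid(xs,ys,indexing="ij");P=np.stack([X,Y,np.full_like(X,.079)],-1)-np.array(f["eye"])
q=P@att(f);u=(q[...,0]/q[...,2]*f["fx"]+f["cx"]).astype(np.float32);v=(q[...,1]/q[...,2]*f["fy"]+f["cy"]).astype(np.float32)
M=cv2.remap(img,u,v,cv2.INTER_LINEAR);pickle.dump(M,open("M1.pkl","wb"))
c=np.hstack([cv2.resize(img,(400,300)),cv2.resize(M,(400,int(400*M.shape[0]/M.shape[1])))[:300]]) if 0 else None
save(img,"w1");save(cv2.resize(M,None,fx=1.5,fy=1.5),"top1");print(M.shape)
E
```

```text
[ 0.55361419 -0.01994296  0.23113127] 50.020811669738066 [-1.43809212e-01  3.94168599e-01  1.52239921e+00  1.13643228e-05
  1.22540664e+00  5.53955438e-01] 0.016966339756726807 2.2
[0.59324785 0.02992788 0.37461053] [-0.16517459 -0.19916092 -0.96594632]
(301, 451, 3)
```

View pics/top1.png

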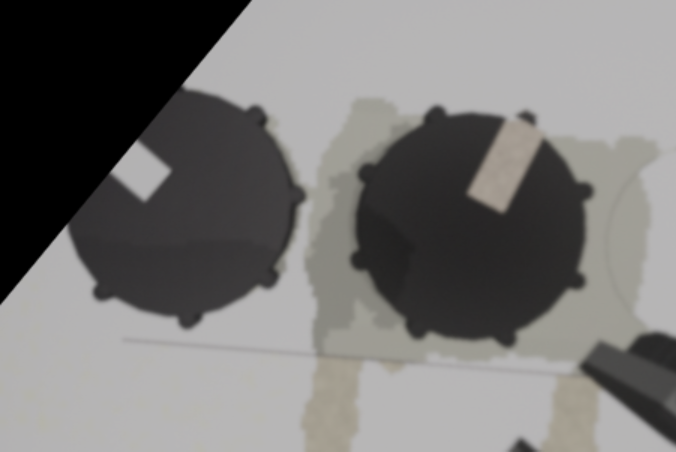

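The top-down map at lid height is 0.4 mm per pixel. Tub2's lid is centred at (470,226), with its tail towards the lobe at (526,119), which is -27.5°. Tub3's lid is centred at (182,203), and its lobe phase puts the label at 49°. The target direction is 176°, because the tray yaw is about -4°. I'll straddle the label lobe with the fingers and carry it round.

{"name": "step_arm", "arguments": {"slide": [[0.0337,-0.0066,0],[0.0337,-0.0066,0],[0.0337,-0.0066,0],[0.0337,-0.0066,0],[0.0338,-0.0066,0],[0,0,0.04],[0,0,0.04],[0,0,0.04]], "delta_rot": [[0,0,0.02],[0,0,0],[0,0,0],[0,0,0],[0,0,0],[0,0,0],[0,0,0],[0,0,0]]}}

```text
time: 2.87
tool_pos: [0.6392, 0.1299, 0.1101]
eef_rot: [2.861, 1.296, 0.002]
wrist_force: [2.0, 0.6, -0.6]
opening: 0.0169
grasp_force: 0.0
```

{"name": "step_arm", "arguments": {"slide": [[0,0,0.02],[0,0,0],[0,0,0.005],[0,0,0.005],[0,0,0.003]], "delta_rot": [[0,0,0],[0,0,0],[0,0,0],[0,0,0],[0,0,0]]}}

```text
time: 3.28
tool_pos: [0.6399, 0.1293, 0.0796]
eef_rot: [2.859, 1.3, 0.004]
wrist_force: [0.7, -0.0, 0.0]
opening: 0.017
grasp_force: 0.0
```

```bash
python3 - <<'E'
from h import *
f=grab("wrist");save(f["pixels"],"w2");p,y,o=yawT();print(p,y,o["wrist_force"])
E
```

```text
[0.63949628 0.12922019 0.07894804] 48.913312054015485 [-1.77005866 -0.40469661 -1.3987422 ]
```

View pics/w2.png

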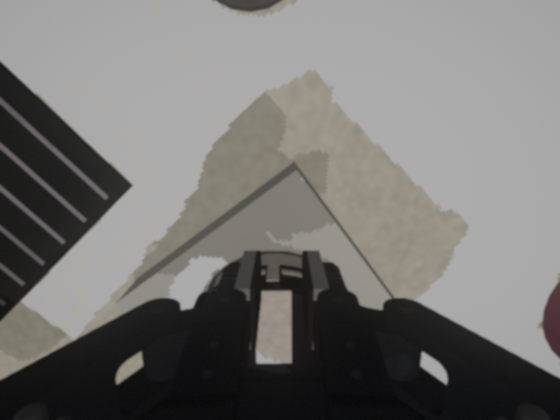

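The fingers straddle the label lobe, with the tail at (275,330) between them. They sit about 3 mm off sideways, which matches the measured pose, so I'll correct that, go down and sweep.

{"name": "step_arm", "arguments": {"slide": [[-0.0009,-0.003,0],[0,0,0.005],[0,0,0.005],[0,0,0.005],[0,0,0]], "delta_rot": [[0,0,0],[0,0,0],[0,0,0],[0,0,0],[0,0,0]]}}

```text
time: 3.75
tool_pos: [0.6358, 0.1306, 0.0623]
eef_rot: [-2.859, -1.302, 0.001]
wrist_force: [1.3, 1.8, -1.5]
opening: 0.017
grasp_force: 0.9
```

{"name": "step_arm", "arguments": {"slide": [[0,0,0],[0,0,0],[-0.0001,-0.003,0],[-0.0001,-0.003,0],[-0.0001,-0.003,0],[-0.0001,-0.003,0]], "delta_rot": [[0,0,0],[0,0,0],[0,0,-0.0524],[0,0,-0.0524],[0,0,-0.0524],[0,0,-0.0524]], "fingers": 0.125}}

```text
time: 4.25
tool_pos: [0.6268, 0.1376, 0.0637]
eef_rot: [2.705, 1.597, 0.002]
wrist_force: [2.2, 3.2, 0.0]
opening: 0.0107
grasp_force: 2.0
```

```bash
cat > st.py <<'E'
from h import *
import sys
c=np.array([float(sys.argv[1]),float(sys.argv[2])])
p,y,o=yawT();d=p[:2]-c
print("p",p.round(4),"yaw",round(y,2),"r",np.linalg.norm(d).round(4),"th",np.degrees(np.arctan2(d[1],d[0])).round(2),"F",np.round(o["wrist_force"],1),"op",o["opening"],"q6",o["joint_positions"][5],o["time"])
E
python3 st.py .5988 .0872
```

```text
p [0.6268 0.1376 0.0637] yaw 61.13 r 0.0577 th 60.94 F [2.2 3.2 0. ] op 0.010748373178563362 q6 0.6267349573287052 4.25
```

{"name": "step_arm", "arguments": {"slide": [[-0.0003,-0.006,0],[-0.0003,-0.006,0],[-0.0003,-0.006,0],[-0.0003,-0.006,0],[-0.0003,-0.006,0],[-0.0003,-0.006,0],[-0.0003,-0.006,0],[-0.0003,-0.006,0]], "delta_rot": [[0,0,-0.1047],[0,0,-0.1047],[0,0,-0.1047],[0,0,-0.1047],[0,0,-0.1047],[0,0,-0.1047],[0,0,-0.1047],[0,0,-0.1047]]}}

```text
time: 4.92
tool_pos: [0.5794, 0.1416, 0.0634]
eef_rot: [1.818, 2.562, 0.0]
wrist_force: [0.4, 1.0, -0.7]
opening: 0.0107
grasp_force: 0.9
```

{"name": "step_arm", "arguments": {"slide": [[-0.0003,-0.006,0],[-0.0003,-0.006,0],[-0.0003,-0.006,0],[-0.0003,-0.006,0],[-0.0003,-0.006,0],[-0.0003,-0.006,0],[-0.0003,-0.006,0],[-0.0003,-0.006,0]], "delta_rot": [[0,0,-0.1047],[0,0,-0.1047],[0,0,-0.1047],[0,0,-0.1047],[0,0,-0.1047],[0,0,-0.1047],[0,0,-0.1047],[0,0,-0.1047]]}}

```text
time: 5.58
tool_pos: [0.5452, 0.1095, 0.0635]
eef_rot: [-0.619, -3.08, 0.0]
wrist_force: [-0.2, 0.7, -0.0]
opening: 0.0108
grasp_force: 0.3
```

```bash
python3 st.py .5988 .0872
```

```text
p [0.5452 0.1095 0.0635] yaw 157.27 r 0.0581 th 157.39 F [-0.2  0.7 -0. ] op 0.01083235284573568 q6 -1.0831036281472026 5.5833
```

{"name": "step_arm", "arguments": {"slide": [[-0.0003,-0.006,0],[-0.0003,-0.006,0],[-0.0003,-0.006,0],[0,-0.002,0],[0,0,0],[0,0,0]], "delta_rot": [[0,0,-0.1047],[0,0,-0.1047],[0,0,-0.1047],[0,0,-0.034],[0,0,0],[0,0,0]]}}

```text
time: 6.08
tool_pos: [0.5408, 0.0903, 0.0634]
eef_rot: [-0.088, -3.14, 0.0]
wrist_force: [0.2, 0.9, 0.2]
opening: 0.0112
grasp_force: 0.0
```

{"name": "step_arm", "arguments": {"slide": [[0,0.001,0],[0,0,0],[0,0,-0.02],[0,0,-0.04],[0,0,-0.04],[0,0,-0.04],[0,0,-0.027]], "delta_rot": [[0,0,0],[0,0,0],[0,0,0],[0,0,0],[0,0,0],[0,0,0],[0,0,0]], "fingers": 0.2}}

```text
time: 6.67
tool_pos: [0.5415, 0.0916, 0.234]
eef_rot: [0.085, 3.137, 0.0]
wrist_force: [0.5, 0.0, 0.8]
opening: 0.0173
grasp_force: 0.0
```

{"name": "step_arm", "arguments": {"slide": [[-0.0214,-0.028,0],[-0.0214,-0.028,0],[-0.0214,-0.028,0],[-0.0214,-0.028,0],[-0.0214,-0.028,0],[0,0,0],[0,0,0],[0,0,0]], "delta_rot": [[0,0,0],[0,0,0],[0,0,0],[0,0,0],[0,0,0],[0,0,0.107],[0,0,0.107],[0,0,0.107]]}}

```text
time: 7.33
tool_pos: [0.6403, -0.0546, 0.2298]
eef_rot: [-0.596, -3.084, -0.0]
wrist_force: [-0.5, -0.9, -0.4]
opening: 0.0171
grasp_force: 0.0
```

{"name": "step_arm", "arguments": {"slide": [[0,0,0],[0,0,0]], "delta_rot": [[0,0,0.108],[0,0,0]]}}

```text
time: 7.5
tool_pos: [0.6401, -0.054, 0.2301]
eef_rot: [-0.761, -3.048, 0.0]
wrist_force: [0.2, -0.3, -0.3]
opening: 0.0169
grasp_force: 0.0
```

```bash
cat > top.py <<'E'
from h import *
import sys
# top.py name xlo xhi ylo yhi z
n=sys.argv[1];a,b,c,d,z=map(float,sys.argv[2:7])
f=grab("wrist");res=.0004
X,Y=np.meshgrid(np.arange(b,a,-res),np.arange(d,c,-res),indexing="ij");P=np.stack([X,Y,np.full_like(X,z)],-1)-np.array(f["eye"])
q=P@att(f);u=(q[...,0]/q[...,2]*f["fx"]+f["cx"]).astype(np.float32);v=(q[...,1]/q[...,2]*f["fy"]+f["cy"]).astype(np.float32)
M=cv2.remap(f["pixels"],u,v,cv2.INTER_LINEAR);save(M,n);print(M.shape)
E
python3 st.py .5896 -.0282; python3 top.py top2 .50 .68 -.11 .16 .079
```

```text
p [ 0.6401 -0.054   0.2301] yaw 151.97 r 0.0568 th -27.07 F [ 0.2 -0.3 -0.3] op 0.01687089835492072 q6 -1.2587138356064336 7.5
(451, 675, 3)
```

View pics/top2.png

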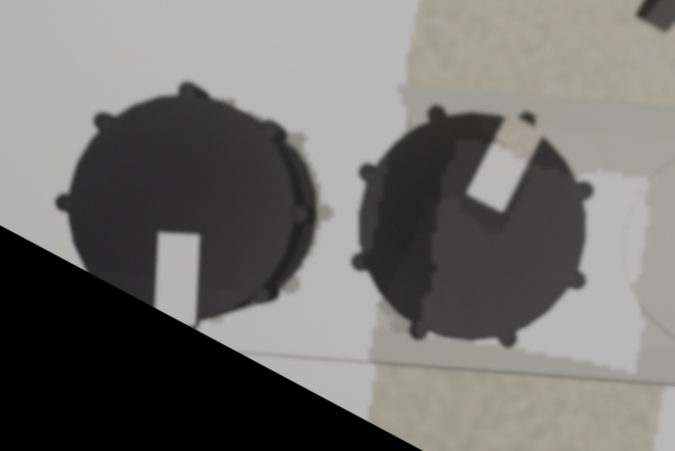

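Tub3's tail now runs from (179,233) to (176,322), so its label points at about 177.5° against a target of 176°. It is level and still in its seat. Next I'll go down on tub2's label lobe at (527,118) and sweep it clockwise.

{"name": "step_arm", "arguments": {"slide": [[-0.0007,-0.0004,0.04],[0,0,0.04],[0,0,0.04],[0,0,0.02],[0,0,0.01],[0,0,0.009],[0,0,0.008],[0,0,0]], "delta_rot": [[0,0,-0.008],[0,0,0],[0,0,0],[0,0,0],[0,0,0],[0,0,0],[0,0,0],[0,0,0]]}}

```text
time: 8.22
tool_pos: [0.6407, -0.0548, 0.0629]
eef_rot: [-0.737, -3.054, -0.0]
wrist_force: [-0.3, -0.4, 0.0]
opening: 0.0169
grasp_force: 0.0
```

{"name": "step_arm", "arguments": {"slide": [[0,0,0],[0,0,0],[0.0001,-0.003,0],[0.0001,-0.003,0],[0.0001,-0.003,0],[0.0001,-0.003,0]], "delta_rot": [[0,0,0],[0,0,0],[0,0,0.0524],[0,0,0.0524],[0,0,0.0524],[0,0,0.0524]], "fingers": 0.125}}

```text
time: 8.72
tool_pos: [0.6347, -0.065, 0.0645]
eef_rot: [1.057, 2.956, 0.001]
wrist_force: [0.4, 0.2, -0.5]
opening: 0.0109
grasp_force: 0.3
```

```bash
python3 st.py .5896 -.0282
```

```text
p [ 0.6347 -0.065   0.0645] yaw 140.65 r 0.0582 th -39.27 F [ 0.4  0.2 -0.5] op 0.01091090398007658 q6 -1.079795577953688 8.7167
```

{"name": "step_arm", "arguments": {"slide": [[0.0003,-0.006,0],[0.0003,-0.006,0],[0.0003,-0.006,0],[0.0003,-0.006,0],[0.0003,-0.006,0],[0.0003,-0.006,0],[0.0003,-0.006,0],[0.0003,-0.006,0]], "delta_rot": [[0,0,0.1047],[0,0,0.1047],[0,0,0.1047],[0,0,0.1047],[0,0,0.1047],[0,0,0.1047],[0,0,0.1047],[0,0,0.1047]]}}

```text
time: 9.38
tool_pos: [0.5929, -0.0863, 0.0644]
eef_rot: [2.171, 2.268, 0.002]
wrist_force: [0.8, 0.9, 0.3]
opening: 0.0107
grasp_force: 0.3
```

{"name": "step_arm", "arguments": {"slide": [[0.0003,-0.006,0],[0.0003,-0.006,0],[0.0003,-0.006,0],[0.0003,-0.006,0],[0.0003,-0.006,0],[0.0003,-0.006,0],[0.0003,-0.006,0],[0.0003,-0.006,0]], "delta_rot": [[0,0,0.1047],[0,0,0.1047],[0,0,0.1047],[0,0,0.1047],[0,0,0.1047],[0,0,0.1047],[0,0,0.1047],[0,0,0.1047]]}}

```text
time: 10.05
tool_pos: [0.5493, -0.0694, 0.0644]
eef_rot: [2.906, 1.189, 0.003]
wrist_force: [1.6, -0.3, -0.1]
opening: 0.0107
grasp_force: 0.3
```

```bash
python3 st.py .5896 -.0282
```

```text
p [ 0.5493 -0.0694  0.0644] yaw 44.51 r 0.0576 th -134.37 F [ 1.6 -0.3 -0.1] op 0.010732170993002726 q6 0.5605480782104469 10.05
```

{"name": "step_arm", "arguments": {"slide": [[0.0003,-0.006,0],[0.0003,-0.006,0],[0.0003,-0.006,0],[0.0003,-0.006,0],[0.0003,-0.006,0],[0.0003,-0.006,0],[0.0003,-0.006,0],[0.0003,-0.006,0]], "delta_rot": [[0,0,0.1047],[0,0,0.1047],[0,0,0.1047],[0,0,0.1047],[0,0,0.1047],[0,0,0.1047],[0,0,0.1047],[0,0,0.1047]]}}

```text
time: 10.72
tool_pos: [0.5327, -0.0255, 0.0643]
eef_rot: [3.14, -0.095, 0.003]
wrist_force: [-1.0, 0.1, 0.5]
opening: 0.0107
grasp_force: 0.3
```

{"name": "step_arm", "arguments": {"slide": [[0,-0.0012,0],[0,0,0],[0,0,0]], "delta_rot": [[0,0,0.0209],[0,0,0],[0,0,0]]}}

```text
time: 10.97
tool_pos: [0.5326, -0.0246, 0.0638]
eef_rot: [3.139, -0.115, 0.002]
wrist_force: [0.0, -0.3, -0.9]
opening: 0.0109
grasp_force: 0.0
```

{"name": "step_arm", "arguments": {"slide": [[0,0.001,0],[0,0,0],[0,0,-0.02],[0,0,-0.04],[0,0,-0.04],[0,0,-0.04],[0,0,-0.027],[0,0,0]], "delta_rot": [[0,0,0],[0,0,0],[0,0,0],[0,0,0],[0,0,0],[0,0,0],[0,0,0],[0,0,0]], "fingers": 0.2}}

```text
time: 11.63
tool_pos: [0.5346, -0.026, 0.236]
eef_rot: [3.138, -0.119, 0.014]
wrist_force: [-0.8, -1.1, -0.6]
opening: 0.0171
grasp_force: 0.0
```

```bash
python3 st.py .5896 -.0282; python3 top.py top3 .50 .68 -.11 .16 .079
```

```text
p [ 0.5346 -0.026   0.236 ] yaw -4.33 r 0.055 th 177.74 F [-0.8 -1.1 -0.6] op 0.01706450645375258 q6 1.4861121338175691 11.6333
(451, 675, 3)
```

View pics/top3.png

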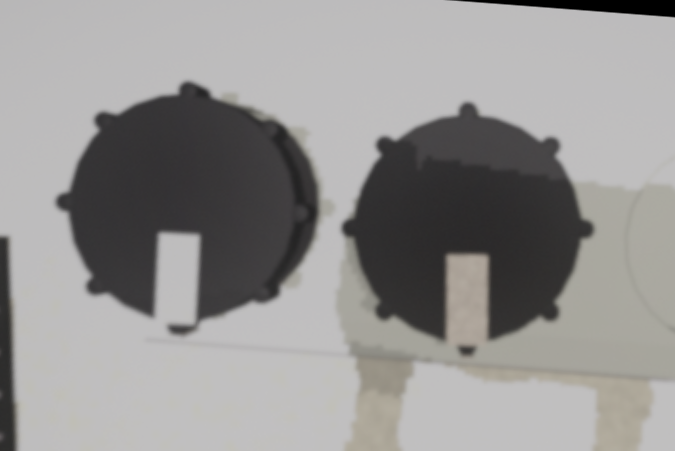

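Tub2's tail runs straight along its column at x=467, so its label is at 180° against a target of about 176°. I'll nudge it about 4° further. Tub3, at 177.6°, is good.

{"name": "step_arm", "arguments": {"slide": [[-0.0032,0.0016,0.04],[0,0,0.04],[0,0,0.04],[0,0,0.025],[0,0,0.01],[0,0,0.009],[0,0,0.0085],[0,0,0]], "delta_rot": [[0,0,0],[0,0,0],[0,0,0],[0,0,0],[0,0,0],[0,0,0],[0,0,0],[0,0,0]]}}

```text
time: 12.35
tool_pos: [0.5288, -0.0268, 0.0572]
eef_rot: [-3.139, 0.12, 0.001]
wrist_force: [-0.5, -0.8, -0.3]
opening: 0.017
grasp_force: 0.0
```

{"name": "step_arm", "arguments": {"slide": [[0,0,0],[0,0,0],[0,-0.0022,0],[0.0002,-0.0022,0],[0.0002,-0.0023,0],[0,0,0],[0,0,0]], "delta_rot": [[0,0,0],[0,0,0],[0,0,0.01],[0,0,0.01],[0,0,0.01],[0,0,0],[0,0,0]], "fingers": 0.125}}

```text
time: 12.93
tool_pos: [0.5299, -0.0199, 0.0579]
eef_rot: [3.137, -0.167, 0.0]
wrist_force: [0.1, -0.6, 0.2]
opening: 0.0112
grasp_force: 0.0
```

```bash
python3 st.py .5888 -.0274
```

```text
p [ 0.5299 -0.0199  0.0579] yaw -6.09 r 0.0594 th 172.75 F [ 0.1 -0.6  0.2] op 0.01115716180401546 q6 1.5268923411599782 12.9333
```

{"name": "step_arm", "arguments": {"slide": [[0,0.001,0],[0,0,0],[0,0,-0.02],[0,0,-0.04],[0,0,-0.04],[0,0,-0.04],[0,0,-0.027],[0,0,0]], "delta_rot": [[0,0,0],[0,0,0],[0,0,0],[0,0,0],[0,0,0],[0,0,0],[0,0,0],[0,0,0]], "fingers": 0.2}}

```text
time: 13.6
tool_pos: [0.5322, -0.0216, 0.2304]
eef_rot: [3.136, -0.167, 0.014]
wrist_force: [1.5, 0.4, 1.1]
opening: 0.017
grasp_force: 0.0
```

```bash
cat > tails.py <<'E'
from h import *
f=grab("wrist");res=.0004;a,b,c,d,z=.50,.68,-.11,.16,.079
X,Y=np.meshgrid(np.arange(b,a,-res),np.arange(d,c,-res),indexing="ij");P=np.stack([X,Y,np.full_like(X,z)],-1)-np.array(f["eye"])
q=P@att(f);u=(q[...,0]/q[...,2]*f["fx"]+f["cx"]).astype(np.float32);v=(q[...,1]/q[...,2]*f["fy"]+f["cy"]).astype(np.float32)
M=cv2.remap(f["pixels"],u,v,cv2.INTER_LINEAR)
g=M.max(2);save(M,"tails")
for n,(cx,cy) in dict(tub3=(183,206),tub2=(468,228)).items():
    yy,xx=np.mgrid[:g.shape[0],:g.shape[1]];m=((g>115)&(np.hypot(xx-cx,yy-cy)<108)).astype(np.uint8)
    k,l,s,ce=cv2.connectedComponentsWithStats(m);i=1+np.argmax(s[1:,4]);r=cv2.minAreaRect(np.argwhere(l==i).astype(np.float32))
    print(n,s[i],ce[i],"rect",np.round(r[0],1),np.round(r[1],1),round(r[2],1))
E
python3 tails.py; python3 st.py .5888 -.0274
```

```text
tub3 [ 154  232   47   82 3490] [176.90773639 272.67707736] rect [272.6 177. ] [43.5 81.5] 87.0
tub2 [ 444  253   43   83 3427] [465.34053108 293.98599358] rect [294.  465.3] [41.8 82.4] 89.0
p [ 0.5311 -0.0214  0.2277] yaw -6.11 r 0.058 th 174.09 F [-0.  -0.2 -1.1] op 0.017084745281989347 q6 1.524772363573204 13.65
```

{"name": "step_arm", "arguments": {"slide": [[0.0004,0.0041,0.04],[0,0,0.04],[0,0,0.04],[0,0,0.015],[0,0,0.01],[0,0,0.009],[0,0,0.007],[0,0,0]], "delta_rot": [[0,0,0],[0,0,0],[0,0,0],[0,0,0],[0,0,0],[0,0,0],[0,0,0],[0,0,0]]}}

```text
time: 14.32
tool_pos: [0.5295, -0.0252, 0.0631]
eef_rot: [-3.137, 0.167, 0.001]
wrist_force: [0.3, -0.2, -0.2]
opening: 0.0172
grasp_force: 0.0
```

{"name": "step_arm", "arguments": {"slide": [[0,0,0],[0,0,0],[0,-0.003,0],[0,-0.003,0],[0,-0.003,0],[0,0,0],[0,0,0]], "delta_rot": [[0,0,0],[0,0,0],[0,0,0.02],[0,0,0.02],[0,0,0.02],[0,0,0],[0,0,0]], "fingers": 0.125}}

```text
time: 14.9
tool_pos: [0.5311, -0.0163, 0.0644]
eef_rot: [3.131, -0.26, 0.002]
wrist_force: [-0.2, 0.1, -0.4]
opening: 0.0106
grasp_force: 0.0
```

```bash
python3 st.py .5888 -.0274
```

```text
p [ 0.5311 -0.0163  0.0644] yaw -9.5 r 0.0587 th 169.11 F [-0.2  0.1 -0.4] op 0.010609074767736464 q6 1.593419931531101 14.9
```

{"name": "step_arm", "arguments": {"slide": [[0,0.001,0],[0,0,0],[0,0,-0.02],[0,0,-0.04],[0,0,-0.04],[0,0,-0.04],[0,0,-0.027],[0,0,0]], "delta_rot": [[0,0,0],[0,0,0],[0,0,0],[0,0,0],[0,0,0],[0,0,0],[0,0,0],[0,0,0]], "fingers": 0.2}}

```text
time: 15.57
tool_pos: [0.5331, -0.0178, 0.2366]
eef_rot: [3.13, -0.261, 0.014]
wrist_force: [1.1, 0.2, 1.0]
opening: 0.0174
grasp_force: 0.0
```

```bash
python3 tails.py; python3 st.py .5888 -.0274; python3 - <<'E'
import pickle
exec(open("h.py").read())
F={}
for n in("scene","side"): F[n]=grab(n)
pickle.dump(F,open("f0.pkl","wb"))
E
python3 meas.py | grep -E "traytop|bottle(top|cap)|button"
```

```text
tub3 [ 154  232   47   82 3496] [176.97511442 272.6590389 ] rect [272.7 177. ] [43.5 81.3] 87.0
tub2 [ 441  251   45   85 3504] [463.2163242  293.17465753] rect [293.1 463.2] [42.  84.5] 87.2
p [ 0.5321 -0.0177  0.2338] yaw -9.53 r 0.0575 th 170.25 F [-0.9  0.4 -0.2] op 0.0169458564806607 q6 1.591858511564272 15.6167
traytop scene 2545 z [0.0312 0.0343 0.0367] rect [ 0.5925 -0.0303] [0.3674 0.1316] 85.8 circ [ 0.5937 -0.032 ] 0.1919 med [ 0.6227 -0.0875]
traytop side 1191 z [0.0305 0.0345 0.0374] rect [ 0.591  -0.0318] [0.3702 0.1314] 86.0 circ [ 0.593  -0.0306] 0.1907 med [ 0.5616 -0.0078]
button scene 85 z [0.0661 0.0698 0.0715] rect [ 0.5052 -0.3417] [0.0256 0.0236] 7.4 circ [ 0.5052 -0.3403] 0.0134 med [ 0.5069 -0.3414]
button side 35 z [0.0643 0.0718 0.0749] rect [ 0.5092 -0.3493] [0.023  0.0532] 20.1 circ [ 0.5139 -0.3475] 0.0275 med [ 0.5062 -0.3358]
bottletop scene 28 z [0.0705 0.0788 0.0825] rect [ 0.4302 -0.2019] [0.0103 0.015 ] 47.0 circ [ 0.4296 -0.2025] 0.0079 med [ 0.4311 -0.2016]
bottletop side 19 z [0.0708 0.0774 0.0843] rect [ 0.429  -0.1995] [0.013 0.014] 10.5 circ [ 0.4291 -0.1995] 0.0096 med [ 0.4284 -0.196 ]
bottlecap scene 61 z [0.0503 0.0552 0.0677] rect [ 0.4335 -0.2013] [0.0255 0.0202] 88.1 circ [ 0.4306 -0.2018] 0.0136 med [ 0.4348 -0.2022]
bottlecap side 44 z [0.0503 0.0548 0.0676] rect [ 0.425  -0.1898] [0.0271 0.0343] 87.2 circ [ 0.4248 -0.1928] 0.0178 med [ 0.4262 -0.1922]
```

Both labels now read about 177° (target 176°). Next is the counter: button at (0.5055, -0.340), top at z = 0.070.

{"name": "step_arm", "arguments": {"slide": [[0.0034,0.0403,0],[0.0034,0.0403,0],[0.0034,0.0403,0],[0.0034,0.0403,0],[0.0034,0.0403,0],[0.0034,0.0403,0],[0.0033,0.0403,0],[0.0032,0.0403,0]], "delta_rot": [[0,0,0],[0,0,0],[0,0,0],[0,0,0],[0,0,0],[0,0,0],[0,0,0],[0,0,0]], "fingers": 0}}

```text
time: 16.38
tool_pos: [0.5025, -0.3413, 0.229]
eef_rot: [-3.129, 0.261, 0.004]
wrist_force: [1.1, 0.5, 0.1]
opening: -0.0003
grasp_force: 0.0
```

{"name": "step_arm", "arguments": {"slide": [[0,0,0],[0,0,0],[0,0,0]], "delta_rot": [[0,0,0],[0,0,0],[0,0,0]]}}

```text
time: 16.63
tool_pos: [0.503, -0.3392, 0.2292]
eef_rot: [-3.129, 0.262, 0.004]
wrist_force: [-0.5, -0.0, 0.2]
opening: 0.0001
grasp_force: 0.0
```

```bash
python3 st.py .5055 -.340; python3 top.py top4 .43 .57 -.45 -.29 .054
```

```text
p [ 0.503  -0.3392  0.2292] yaw -9.58 r 0.0026 th 162.24 F [-0.5 -0.   0.2] op 8.791851119299908e-05 q6 1.0461033424849089 16.6333
(350, 401, 3)
```

View pics/top4.png

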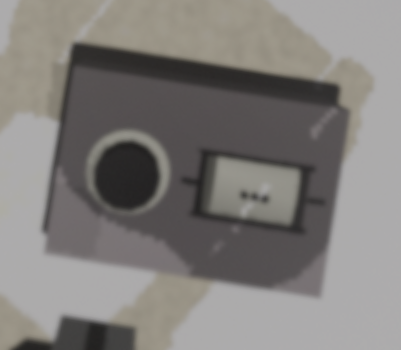

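The window shows three dots at (255,197), just off the tick line (about row 191 there). The button is at (127,174). I expect about five presses, and I'll check the drum after the first.

{"name": "step_arm", "arguments": {"slide": [[0,0.0015,0.04],[0,0,0.04],[0,0,0.04],[0,0,0.025],[0,0,0.004],[0,0,0],[0,0,0.006],[0,0,0.006]], "delta_rot": [[0,0,0],[0,0,0],[0,0,0],[0,0,0],[0,0,0],[0,0,0],[0,0,0],[0,0,0]]}}

```text
time: 17.35
tool_pos: [0.5047, -0.3417, 0.0715]
eef_rot: [3.129, -0.26, 0.005]
wrist_force: [-0.1, -0.6, -0.7]
opening: -0.0001
grasp_force: 0.0
```

{"name": "step_arm", "arguments": {"slide": [[0,0,0.003],[0,0,0.003],[0,0,0],[0,0,0]], "delta_rot": [[0,0,0],[0,0,0],[0,0,0],[0,0,0]]}}

```text
time: 17.68
tool_pos: [0.5037, -0.3414, 0.0642]
eef_rot: [3.13, -0.261, 0.001]
wrist_force: [2.2, 0.1, 3.3]
opening: -0.0001
grasp_force: 1.2
```

{"name": "step_arm", "arguments": {"slide": [[0,0,0.001],[0,0,0],[0,0,0]], "delta_rot": [[0,0,0],[0,0,0],[0,0,0]]}}

```text
time: 17.93
tool_pos: [0.5037, -0.3414, 0.063]
eef_rot: [3.13, -0.261, 0.001]
wrist_force: [2.8, -1.0, 4.6]
opening: -0.0002
grasp_force: 1.9
```

{"name": "step_arm", "arguments": {"slide": [[0,0,0.001],[0,0,0],[0,0,0]], "delta_rot": [[0,0,0],[0,0,0],[0,0,0]]}}

```text
time: 18.18
tool_pos: [0.5035, -0.3413, 0.0618]
eef_rot: [3.131, -0.261, 0.0]
wrist_force: [2.9, -1.2, 5.2]
opening: -0.0002
grasp_force: 1.9
```

{"name": "step_arm", "arguments": {"slide": [[0,0,0.001],[0,0,0],[0,0,0]], "delta_rot": [[0,0,0],[0,0,0],[0,0,0]]}}

```text
time: 18.43
tool_pos: [0.5035, -0.3413, 0.061]
eef_rot: [3.13, -0.261, 0.0]
wrist_force: [1.4, -0.0, 7.3]
opening: -0.0
grasp_force: 3.7
```

{"name": "step_arm", "arguments": {"slide": [[0,0,0.001],[0,0,0],[0,0,0]], "delta_rot": [[0,0,0],[0,0,0],[0,0,0]]}}

```text
time: 18.68
tool_pos: [0.5035, -0.3413, 0.0606]
eef_rot: [3.13, -0.261, 0.001]
wrist_force: [-1.1, 0.2, 19.3]
opening: -0.0
grasp_force: 9.8
```

The button bottoms out at z = 0.061. I'll release it and check the drum.

{"name": "step_arm", "arguments": {"slide": [[0,0,-0.01],[0,0,-0.01],[0,0,0],[0,0,0],[0,0,0]], "delta_rot": [[0,0,0],[0,0,0],[0,0,0],[0,0,0],[0,0,0]]}}

```text
time: 19.1
tool_pos: [0.5032, -0.341, 0.0795]
eef_rot: [-3.13, 0.261, 0.001]
wrist_force: [-0.3, -0.5, 0.5]
opening: -0.0004
grasp_force: 0.0
```

```bash
python3 st.py .5055 -.340; python3 top.py top5 .45 .55 -.43 -.33 .053
```

```text
p [ 0.5032 -0.341   0.0795] yaw -9.54 r 0.0025 th -157.25 F [-0.3 -0.5  0.5] op -0.0004339343027224289 q6 1.0436324653049636 19.1
(251, 250, 3)
```

View pics/top5.png

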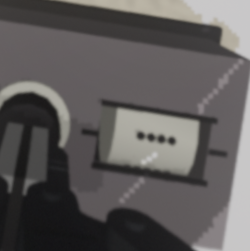

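Four dots now show at (155,138), so four more presses remain. I'll do three and check again.

{"name": "step_arm", "arguments": {"slide": [[0,0,0.0085],[0,0,0.0055],[0,0,0.0058],[0,0,0],[0,0,0],[0,0,-0.0099],[0,0,-0.0099],[0,0,0]], "delta_rot": [[0,0,0],[0,0,0],[0,0,0],[0,0,0],[0,0,0],[0,0,0],[0,0,0],[0,0,0]]}}

```text
time: 19.82
tool_pos: [0.504, -0.3416, 0.0809]
eef_rot: [3.13, -0.261, 0.002]
wrist_force: [1.0, -0.3, 0.1]
opening: 0.0001
grasp_force: 0.0
```

{"name": "step_arm", "arguments": {"slide": [[0,0,0],[0,0,0.0085],[0,0,0.0055],[0,0,0.0058],[0,0,0],[0,0,0],[0,0,-0.0099],[0,0,-0.0099]], "delta_rot": [[0,0,0],[0,0,0],[0,0,0],[0,0,0],[0,0,0],[0,0,0],[0,0,0],[0,0,0]]}}

```text
time: 20.48
tool_pos: [0.5029, -0.3407, 0.0789]
eef_rot: [-3.13, 0.261, 0.003]
wrist_force: [-1.0, 0.0, 0.3]
opening: 0.0001
grasp_force: 0.0
```

{"name": "step_arm", "arguments": {"slide": [[0,0,0],[0,0,0],[0,0,0.0085],[0,0,0.0055],[0,0,0.0058],[0,0,0],[0,0,0]], "delta_rot": [[0,0,0],[0,0,0],[0,0,0],[0,0,0],[0,0,0],[0,0,0],[0,0,0]]}}

```text
time: 21.07
tool_pos: [0.5035, -0.3412, 0.0604]
eef_rot: [3.13, -0.261, 0.0]
wrist_force: [-4.8, 3.9, 28.3]
opening: 0.0002
grasp_force: 13.9
```

{"name": "step_arm", "arguments": {"slide": [[0,0,-0.0099],[0,0,-0.0099],[0,0,0],[0,0,0]], "delta_rot": [[0,0,0],[0,0,0],[0,0,0],[0,0,0]]}}

```text
time: 21.4
tool_pos: [0.5035, -0.3412, 0.0796]
eef_rot: [3.131, -0.261, 0.0]
wrist_force: [0.0, -1.2, 0.2]
opening: -0.0001
grasp_force: 0.0
```

```bash
python3 st.py .5055 -.340; python3 top.py top6 .45 .55 -.43 -.33 .053
```

```text
p [ 0.5035 -0.3412  0.0796] yaw -9.55 r 0.0024 th -148.74 F [ 0.  -1.2  0.2] op -0.00010492379653313226 q6 1.0436401409545637 21.4
(251, 250, 3)
```

View pics/top6.png

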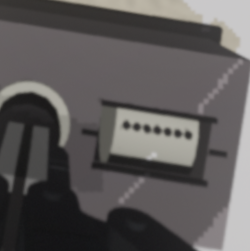

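Seven dots show at (157,130), and the bar is just coming in at the lower edge (150,163). One more press.

{"name": "step_arm", "arguments": {"slide": [[0,0,0.0085],[0,0,0.0055],[0,0,0.0056],[0,0,0],[0,0,0],[0,0,-0.0098],[0,0,-0.0098],[0,0,0]], "delta_rot": [[0,0,0],[0,0,0],[0,0,0],[0,0,0],[0,0,0],[0,0,0],[0,0,0],[0,0,0]]}}

```text
time: 22.12
tool_pos: [0.5039, -0.3415, 0.0808]
eef_rot: [3.13, -0.261, 0.002]
wrist_force: [-0.5, -1.0, 1.0]
opening: 0.0002
grasp_force: 0.0
```

{"name": "step_arm", "arguments": {"slide": [[-0.025,0,-0.03],[-0.025,0,-0.03],[0,0,-0.03],[0,0,0],[0,0,0]], "delta_rot": [[0,0,0],[0,0,0],[0,0,0],[0,0,0],[0,0,0]]}}

```text
time: 22.53
tool_pos: [0.4546, -0.3335, 0.171]
eef_rot: [3.129, -0.262, 0.004]
wrist_force: [-0.3, 0.5, -0.7]
opening: -0.0004
grasp_force: 0.0
```

```bash
python3 st.py .5055 -.340; python3 top.py top7 .45 .55 -.43 -.33 .053
```

```text
p [ 0.4546 -0.3335  0.171 ] yaw -9.57 r 0.0513 th 172.76 F [-0.3  0.5 -0.7] op -0.0003881204000020136 q6 0.9988840493325541 22.5333
(251, 250, 3)
```

View pics/top7.png

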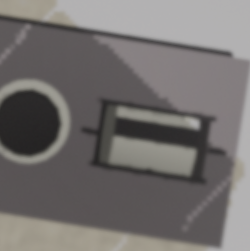

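```bash
cat > drum.py <<'E'
from h import *
f=grab("wrist");yaw=np.radians(-9.2);ex=np.array([np.cos(yaw),np.sin(yaw)]);ey=np.array([-np.sin(yaw),np.cos(yaw)])
c0=np.array([.4976,-.3692])
def samp(xs,ys,z):
    X,Y=np.meshgrid(xs,ys,indexing="ij");W=np.stack([c0[0]+X*ex[0]+Y*ey[0],c0[1]+X*ex[1]+Y*ey[1],np.full_like(X,z)],-1)-np.array(f["eye"])
    q=W@att(f);return cv2.remap(f["pixels"],(q[...,0]/q[...,2]*f["fx"]+f["cx"]).astype(np.float32),(q[...,1]/q[...,2]*f["fy"]+f["cy"]).astype(np.float32),cv2.INTER_LINEAR).mean(2)
xs=np.arange(-.02,.0201,.001)
for n,ys,z in(("tickL",np.arange(.006,.010,.0005)-.004,.054),("tickR",np.arange(-.05,-.046,.0005),.054),("win",np.arange(-.034,-.010,.001),.0515)):
    print(n,samp(xs,ys,z).mean(1).round(0).astype(int))
print(xs[0],xs[-1],robot.get_obs()["time"])
E
python3 drum.py
```

```text
tickL [86 86 86 86 86 86 85 84 85 86 86 86 86 86 86 86 86 85 76 56 51 72 85 87
 88 87 88 88 88 88 88 88 87 86 88 89 90 90 90 90 90]
tickR [103 104 102 101  97  92  90  88  88  89  89  90  90  90  90  90  90  89
  82  63  60  89 117 125 127 127 127 127 127 127 127 126 125 126 127 128
 128 128 128 128 128]
win [ 87  87  87  87  86  80  61  58  93 122 132 135 137 139 141 143 145 146
 142 114  65  45  43  43  43  44  50  96 136 144 139 113  68  69  91 100
 103 105 108 112 116]
-0.02 0.020000000000000035 22.6333
```

The ticks sit at x = -0.3 mm and the bar centre at +3.1 mm, so the drum has overshot by about 9°. I'll check whether the drum settles, and whether a gentler press lands it exactly.

{"name": "step_arm", "arguments": {"slide": [[0.025,0,0.03],[0.025,0,0.03],[0,0,0.029],[0,0,0],[0,0,0],[0,0,0]], "delta_rot": [[0,0,0],[0,0,0],[0,0,0],[0,0,0],[0,0,0],[0,0,0]]}}

```text
time: 23.13
tool_pos: [0.5032, -0.3411, 0.0813]
eef_rot: [-3.13, 0.261, 0.001]
wrist_force: [0.2, -0.0, 0.5]
opening: -0.0001
grasp_force: 0.0
```

```bash
python3 drum.py
```

```text
tickL [78 78 79 78 79 79 79 79 79 79 79 79 79 80 79 79 79 79 67 38 41 73 87 92
 95 95 95 96 95 96 96 95 94 94 95 96 96 96 96 97 97]
tickR [96 96 97 97 96 95 92 92 96 97 97 97 97 97 97 97 97 97 82 54 55 87 97 97
 97 98 98 98 98 98 98 95 94 96 98 98 99 99 99 99 99]
win [ 97  97  97  96  78  46  36  55  98 130 153 158 159 161 163 163 164 166
 164 124  58  46  46  46  46  46  47  72 145 166 127  52  52  88  96  97
  97  97  97  97  97]
-0.02 0.020000000000000035 23.1833
```

{"name": "step_arm", "arguments": {"slide": [[0,0,0.008],[0,0,0.002],[0,0,0.002],[0,0,0.002],[0,0,0.002],[0,0,0.001],[0,0,0.001],[0,0,0]], "delta_rot": [[0,0,0],[0,0,0],[0,0,0],[0,0,0],[0,0,0],[0,0,0],[0,0,0],[0,0,0]]}}

```text
time: 23.85
tool_pos: [0.5034, -0.3413, 0.0627]
eef_rot: [3.131, -0.261, -0.0]
wrist_force: [-2.3, -0.8, 3.1]
opening: 0.0
grasp_force: 1.6
```

```bash
python3 drum.py
```

```text
tickL [75 78 80 80 80 80 80 80 81 81 81 81 81 81 82 81 82 82 68 37 42 75 82 83
 87 93 97 97 98 98 98 98 96 97 98 98 99 98 98 98 99]
tickR [ 98  98  98  98  98  96  94  94  97  99  99  99  99  99  99  99  99  98
  82  52  55  90  99 100 100  99 100 100 100 100  99  97  96  98 100 100
 100 100 101 101 101]
win [ 89  98  99  97  71  41  38  60 110 136 157 162 162 162 159 152 153 162
 170 172 173 175 176 177 178 178 177 175 173 138  57  43  61  95  99  99
  99  99  99  99 100]
-0.02 0.020000000000000035 23.9
```

{"name": "step_arm", "arguments": {"slide": [[0,0,0.001],[0,0,0],[0,0,0]], "delta_rot": [[0,0,0],[0,0,0],[0,0,0]]}}

```text
time: 24.15
tool_pos: [0.5034, -0.3412, 0.0618]
eef_rot: [3.131, -0.261, 0.0]
wrist_force: [-2.9, -0.7, 3.1]
opening: -0.0002
grasp_force: 1.7
```

```bash
python3 drum.py
```

```text
tickL [74 77 79 80 80 80 80 80 81 81 81 81 81 81 81 82 82 82 68 37 42 75 82 82
 82 88 96 97 98 98 98 98 96 96 98 98 99 98 98 98 98]
tickR [ 97  98  98  98  98  96  94  94  97  98  98  99  99  99  99  99  99  98
  82  52  56  90 100 100 100 100 100 100 100 100  99  96  96  98 100 100
 100 100 100 101 101]
win [ 80  94  99  97  71  41  38  60 109 133 154 163 163 162 163 164 161 153
 154 163 172 174 175 176 177 177 178 177 175 170 112  47  61  94  99  99
  99  99  99  99 100]
-0.02 0.020000000000000035 24.2
```

The drum follows the button's travel during the downstroke. I'll finish this press in small steps and watch it.

{"name": "step_arm", "arguments": {"slide": [[0,0,0.0006],[0,0,0],[0,0,0]], "delta_rot": [[0,0,0],[0,0,0],[0,0,0]]}}

```text
time: 24.45
tool_pos: [0.5035, -0.3412, 0.0612]
eef_rot: [3.131, -0.261, 0.0]
wrist_force: [-1.5, -1.3, 2.9]
opening: 0.0
grasp_force: 1.9
```

```bash
python3 drum.py | tail -4
```

```text
win [ 76  90  98  96  70  42  38  60 111 133 154 162 163 163 163 165 166 165
 158 155 162 171 175 175 176 176 176 176 176 169 106  48  61  96 100  99
  99  99  99 100 100]
-0.02 0.020000000000000035 24.5
```

{"name": "step_arm", "arguments": {"slide": [[0,0,0.0006],[0,0,0],[0,0,0]], "delta_rot": [[0,0,0],[0,0,0],[0,0,0]]}}

```text
time: 24.75
tool_pos: [0.5035, -0.3412, 0.0609]
eef_rot: [3.131, -0.261, 0.0]
wrist_force: [-4.4, -0.9, 10.9]
opening: 0.0002
grasp_force: 4.8
```

```bash
python3 drum.py | tail -4
```

```text
win [ 75  88  98  98  71  41  38  58 105 133 153 162 163 163 163 165 167 168
 165 157 156 163 172 175 175 176 176 175 175 171 111  47  61  94  99  99
  99  99  99 100 100]
-0.02 0.020000000000000035 24.8
```

{"name": "step_arm", "arguments": {"slide": [[0,0,-0.01],[0,0,-0.0092],[0,0,0],[0,0,0]], "delta_rot": [[0,0,0],[0,0,0],[0,0,0],[0,0,0]]}}

```text
time: 25.13
tool_pos: [0.5039, -0.3414, 0.0806]
eef_rot: [3.13, -0.261, 0.002]
wrist_force: [0.4, -0.0, 0.2]
opening: -0.0
grasp_force: 0.0
```

```bash
python3 drum.py | tail -4
```

```text
win [ 96  96  96  95  80  47  38  58 105 131 147 154 158 159 161 161 161 162
 159 152 151 159 167 169 170 170 170 170 169 166 124  52  55  88  96  96
  96  96  96  96  96]
-0.02 0.020000000000000035 25.1833
```

The gentle press landed exactly: the single dot is at the ticks (index 19.5). Fast presses make the drum coast past. Seven more presses are needed: five moderate ones, a check, then gentle ones.

{"name": "step_arm", "arguments": {"slide": [[0,0,0.008],[0,0,0.0038],[0,0,0.0037],[0,0,0.0037],[0,0,0],[0,0,-0.0096],[0,0,-0.0096],[0,0,0]], "delta_rot": [[0,0,0],[0,0,0],[0,0,0],[0,0,0],[0,0,0],[0,0,0],[0,0,0],[0,0,0]]}}

```text
time: 25.85
tool_pos: [0.504, -0.3416, 0.0811]
eef_rot: [3.13, -0.261, 0.002]
wrist_force: [0.9, -0.9, 0.5]
opening: 0.0001
grasp_force: 0.0
```

{"name": "step_arm", "arguments": {"slide": [[0,0,0.008],[0,0,0.0038],[0,0,0.0037],[0,0,0.0037],[0,0,0],[0,0,-0.0096],[0,0,-0.0096],[0,0,0]], "delta_rot": [[0,0,0],[0,0,0],[0,0,0],[0,0,0],[0,0,0],[0,0,0],[0,0,0],[0,0,0]]}}

```text
time: 26.52
tool_pos: [0.5038, -0.3415, 0.0809]
eef_rot: [3.13, -0.261, 0.002]
wrist_force: [0.8, -0.1, 0.9]
opening: -0.0002
grasp_force: 0.0
```

{"name": "step_arm", "arguments": {"slide": [[0,0,0.008],[0,0,0.0038],[0,0,0.0037],[0,0,0.0037],[0,0,0],[0,0,-0.0096],[0,0,-0.0096],[0,0,0]], "delta_rot": [[0,0,0],[0,0,0],[0,0,0],[0,0,0],[0,0,0],[0,0,0],[0,0,0],[0,0,0]]}}

```text
time: 27.18
tool_pos: [0.5039, -0.3416, 0.0809]
eef_rot: [3.13, -0.261, 0.002]
wrist_force: [0.1, -0.4, 0.2]
opening: 0.0005
grasp_force: 0.0
```

{"name": "step_arm", "arguments": {"slide": [[0,0,0.008],[0,0,0.0038],[0,0,0.0037],[0,0,0.0037],[0,0,0],[0,0,-0.0096],[0,0,-0.0096],[0,0,0]], "delta_rot": [[0,0,0],[0,0,0],[0,0,0],[0,0,0],[0,0,0],[0,0,0],[0,0,0],[0,0,0]]}}

```text
time: 27.85
tool_pos: [0.5039, -0.3415, 0.0809]
eef_rot: [3.13, -0.261, 0.002]
wrist_force: [0.6, -0.2, 0.4]
opening: -0.0002
grasp_force: 0.0
```

{"name": "step_arm", "arguments": {"slide": [[0,0,0.008],[0,0,0.0038],[0,0,0.0037],[0,0,0.0037],[0,0,0],[0,0,-0.0096],[0,0,-0.0096],[0,0,0]], "delta_rot": [[0,0,0],[0,0,0],[0,0,0],[0,0,0],[0,0,0],[0,0,0],[0,0,0],[0,0,0]]}}

```text
time: 28.52
tool_pos: [0.5039, -0.3416, 0.0809]
eef_rot: [3.13, -0.261, 0.002]
wrist_force: [-0.2, -0.3, 0.9]
opening: 0.0004
grasp_force: 0.0
```

```bash
cat >> drum.py <<'E'
I=samp(np.arange(-.008,.0081,.0005),np.arange(-.042,-.002,.0005),.0515);m=(I<110).astype(np.uint8)
k,l,s,c=cv2.connectedComponentsWithStats(m);print([(s[i,4],np.round(c[i],1).tolist()) for i in range(1,k) if s[i,4]>4])
cv2.imwrite("pics/dr.png",cv2.resize(I,None,fx=5,fy=5))
E
python3 drum.py | tail -6
```

```text
97 97 97 97 97 97 97 95 94 96 97 97 97 97 98 98 98]
win [ 96  96  96  95  79  48  37  44  65 114 146 155 158 160 162 161 162 164
 165 165 149 100  77 104 153 169 170 169 168 165 123  51  54  88  96  96
  96  96  96  96  96]
-0.02 0.020000000000000035 28.5667
[(np.int32(132), [1.5, 15.8]), (np.int32(259), [75.6, 15.8]), (np.int32(33), [16.0, 20.0]), (np.int32(35), [23.9, 19.9]), (np.int32(31), [32.2, 19.7]), (np.int32(69), [44.9, 19.8]), (np.int32(33), [57.8, 20.0])][ WARN:0@2.377] global loadsave.cpp:1063 imwrite_ Unsupported depth image for selected encoder is fallbacked to CV_8U.
```

Six dots, as expected. Two gentle presses remain.

{"name": "step_arm", "arguments": {"slide": [[0,0,0.008],[0,0,0.0025],[0,0,0.0025],[0,0,0.002],[0,0,0.002],[0,0,0.001],[0,0,0.0006],[0,0,0.0004]], "delta_rot": [[0,0,0],[0,0,0],[0,0,0],[0,0,0],[0,0,0],[0,0,0],[0,0,0],[0,0,0]]}}

```text
time: 29.23
tool_pos: [0.5031, -0.3409, 0.0608]
eef_rot: [-3.13, 0.261, 0.001]
wrist_force: [-4.8, 4.2, 12.5]
opening: 0.0
grasp_force: 6.3
```

{"name": "step_arm", "arguments": {"slide": [[0,0,0.0002],[0,0,0],[0,0,0],[0,0,-0.0096],[0,0,-0.0096],[0,0,0],[0,0,0]], "delta_rot": [[0,0,0],[0,0,0],[0,0,0],[0,0,0],[0,0,0],[0,0,0],[0,0,0]]}}

```text
time: 29.82
tool_pos: [0.504, -0.3417, 0.0807]
eef_rot: [3.13, -0.261, 0.003]
wrist_force: [-0.8, 0.1, 0.2]
opening: 0.0001
grasp_force: 0.0
```

```bash
python3 drum.py 2>/dev/null| tail -5
```

```text
win [ 96  96  96  95  79  45  36  42  45  94 145 155 158 160 162 161 162 160
 130  82  77 121 162 170 170 170 170 170 169 165 121  53  54  87  96  96
  96  96  96  96  96]
-0.02 0.020000000000000035 29.8667
[(np.int32(126), [1.5, 15.9]), (np.int32(257), [75.6, 15.7]), (np.int32(30), [11.5, 15.2]), (np.int32(34), [19.8, 15.3]), (np.int32(34), [28.0, 15.3]), (np.int32(70), [40.9, 15.2]), (np.int32(31), [53.3, 15.2]), (np.int32(33), [61.8, 15.3])]
```

{"name": "step_arm", "arguments": {"slide": [[0,0,0.008],[0,0,0.002],[0,0,0.002],[0,0,0.002],[0,0,0.002],[0,0,0.001],[0,0,0.001],[0,0,0]], "delta_rot": [[0,0,0],[0,0,0],[0,0,0],[0,0,0],[0,0,0],[0,0,0],[0,0,0],[0,0,0]]}}

```text
time: 30.53
tool_pos: [0.5032, -0.341, 0.0616]
eef_rot: [-3.13, 0.261, 0.001]
wrist_force: [-1.6, 0.7, 3.0]
opening: 0.0002
grasp_force: 1.4
```

{"name": "step_arm", "arguments": {"slide": [[0,0,0.0005],[0,0,0],[0,0,0.0004],[0,0,0],[0,0,0.0004],[0,0,0]], "delta_rot": [[0,0,0],[0,0,0],[0,0,0],[0,0,0],[0,0,0],[0,0,0]]}}

```text
time: 31.03
tool_pos: [0.5035, -0.3412, 0.0609]
eef_rot: [3.131, -0.261, 0.0]
wrist_force: [-3.2, 3.5, 9.6]
opening: -0.0002
grasp_force: 5.2
```

```bash
python3 drum.py 2>/dev/null| tail -5
```

```text
win [ 75  90 100  99  70  39  35  58 109 135 156 164 165 165 166 153  77  41
  40  41  41  41  41  48 130 175 178 178 178 173 111  45  60  95 100 100
 100 101 101 101 101]
-0.02 0.020000000000000035 31.0833
[(np.int32(1487), [40.8, 15.5])]
```

The bar now spans indices 15.7 to 23.6, so its centre is at 19.65 against ticks at 19.6. I'll release the button gently and go above the cup.

{"name": "step_arm", "arguments": {"slide": [[0,0,-0.005],[0,0,-0.015],[0,0,-0.04],[0,0,-0.04],[0,0,-0.04],[0,0,-0.04],[0,0,-0.02],[0,0,0]], "delta_rot": [[0,0,0],[0,0,0],[0,0,0],[0,0,0],[0,0,0],[0,0,0],[0,0,0],[0,0,0]]}}

```text
time: 31.75
tool_pos: [0.5053, -0.3426, 0.2662]
eef_rot: [3.126, -0.261, 0.011]
wrist_force: [0.8, -0.2, 0.3]
opening: -0.0002
grasp_force: 0.0
```

```bash
python3 drum.py 2>/dev/null| tail -5
```

```text
win [ 81  82  82  81  76  64  55  68  96 115 124 128 130 132 128 111  83  56
  42  39  38  39  48  76 112 133 140 140 138 130 110  80  62  66  75  78
  79  79  79  79  79]
-0.02 0.020000000000000035 31.8
[(np.int32(1664), [41.1, 15.3])]
```

{"name": "step_arm", "arguments": {"slide": [[-0.006,-0.039,0],[-0.006,-0.039,0],[-0.006,-0.039,0],[-0.006,-0.039,0],[-0.006,-0.039,0],[-0.006,-0.039,0],[-0.006,-0.039,0],[-0.006,-0.039,0]], "delta_rot": [[0,0,0],[0,0,0],[0,0,0],[0,0,0],[0,0,0],[0,0,0],[0,0,0],[0,0,0]], "fingers": 0.58}}

```text
time: 32.47
tool_pos: [0.5071, -0.0237, 0.2595]
eef_rot: [-3.131, 0.262, 0.002]
wrist_force: [1.3, -0.1, 0.7]
opening: 0.0494
grasp_force: 0.0
```

{"name": "step_arm", "arguments": {"slide": [[-0.006,-0.039,0],[-0.006,-0.039,0],[-0.006,-0.039,0],[-0.006,-0.039,0],[-0.006,-0.039,0],[-0.006,-0.039,0],[-0.006,-0.039,0],[-0.006,-0.039,0]], "delta_rot": [[0,0,0],[0,0,0],[0,0,0],[0,0,0],[0,0,0],[0,0,0],[0,0,0],[0,0,0]]}}

```text
time: 33.13
tool_pos: [0.5114, 0.292, 0.2593]
eef_rot: [3.13, -0.261, -0.002]
wrist_force: [1.6, -0.5, -0.3]
opening: 0.0495
grasp_force: 0.0
```

{"name": "step_arm", "arguments": {"slide": [[0,0,0],[0,0,0],[0,0,0],[0,0,0],[0,0,0],[0,0,0],[0,0,0],[0,0,0]], "delta_rot": [[0,0,-0.1158],[0,0,-0.1158],[0,0,-0.1158],[0,0,-0.1158],[0,0,-0.1158],[0,0,-0.1158],[0,0,-0.1158],[0,0,-0.1158]]}}

```text
time: 33.8
tool_pos: [0.5118, 0.2899, 0.2592]
eef_rot: [2.914, 1.173, -0.003]
wrist_force: [0.0, 0.2, -0.4]
opening: 0.0496
grasp_force: 0.0
```

{"name": "step_arm", "arguments": {"slide": [[0,0,0],[0,0,0],[0,0,0],[0,0,0],[0,0,0],[0,0,0],[0,0,0],[0,0,0]], "delta_rot": [[0,0,-0.1158],[0,0,-0.1158],[0,0,-0.1158],[0,0,-0.1158],[0,0,-0.1158],[0,0,-0.1158],[0,0,-0.1158],[0,0,0]]}}

```text
time: 34.47
tool_pos: [0.5119, 0.2899, 0.2593]
eef_rot: [-2.215, -2.227, 0.002]
wrist_force: [0.0, -0.1, 1.1]
opening: 0.0496
grasp_force: 0.0
```

```bash
cat > cup.py <<'E'
from h import *
import pickle
p,y,o=yawT();print(p,y,o["joint_positions"][5],o["opening"],o["time"])
F={n:grab(n) for n in("scene","side","wrist")};pickle.dump(F,open("f1.pkl","wb"))
for n,f in F.items():
    W=cloud(f).reshape(-1,3);C=f["pixels"].reshape(-1,3).astype(int)
    with np.errstate(invalid='ignore'):
      m=(abs(W[:,0]-.515)<.06)&(W[:,1]>.27)&(W[:,1]<.415)
      for nm,a,b in(("top",.176,.192),("rim",.117,.125),("side",.14,.17)):
        P=W[m&(W[:,2]>a)&(W[:,2]<b)]
        if len(P)>3: print(n,nm,len(P),"min",P.min(0).round(4),"max",P.max(0).round(4),"med",np.median(P,0).round(4))
      k=(W[:,2]>.195)&(W[:,2]<.22)&(W[:,1]>.35)&(abs(W[:,0]-.57)<.2)
      P=W[k]
      if len(P)>50:
        lo=np.array([(x,np.percentile(P[abs(P[:,0]-x)<.01,1],2)) for x in np.arange(.45,.7,.025) if (abs(P[:,0]-x)<.01).sum()>5])
        if len(lo)>3: print("bin face y",np.polyfit(lo[:,0]-.51,lo[:,1],1), "x",np.percentile(P[:,0],[1,99]))
E
python3 cup.py
```

```text
[0.51188557 0.28992841 0.2593015 ] 90.33194259053387 0.4080713743996798 0.04962227621006246 34.4667
scene top 46 min [0.5015 0.346  0.1763] max [0.5308 0.4134 0.1895] med [0.5153 0.3682 0.1803]
scene rim 62 min [0.4875 0.3426 0.117 ] max [0.5437 0.3983 0.1245] med [0.5196 0.3683 0.1206]
scene side 45 min [0.4996 0.3541 0.1412] max [0.531  0.3769 0.1696] med [0.527  0.3698 0.1543]
bin face y [0.02987568 0.41768853] x [0.38467363 0.72370143]
side top 74 min [0.4989 0.3464 0.176 ] max [0.5284 0.3865 0.1914] med [0.5139 0.3736 0.1814]
side rim 23 min [0.4903 0.3452 0.1177] max [0.5371 0.3614 0.1247] med [0.5116 0.3517 0.1204]
side side 35 min [0.4976 0.3658 0.1429] max [0.5306 0.3797 0.1689] med [0.5023 0.376  0.1575]
bin face y [0.02991088 0.42025531] x [0.41582108 0.72230808]
wrist top 1363 min [0.4969 0.3466 0.176 ] max [0.5263 0.4146 0.1919] med [0.5115 0.3715 0.1816]
wrist rim 935 min [0.4826 0.3441 0.117 ] max [0.541  0.3991 0.1249] med [0.5084 0.3752 0.1215]
wrist side 43 min [0.4937 0.3662 0.1401] max [0.5298 0.3728 0.1697] med [0.5018 0.3671 0.1546]
```

{"name": "step_arm", "arguments": {"slide": [[0.0405,0.001,0],[0.0405,0.0011,0],[0,0,0.03],[0,0,0.03],[0,0,0.03],[0,0,0.015],[0,0,0.009],[0,0,0]], "delta_rot": [[0,0,0],[0,0,-0.024],[0,0,0],[0,0,0],[0,0,0],[0,0,0],[0,0,0],[0,0,0]]}}

```text
time: 35.28
tool_pos: [0.5136, 0.3706, 0.1445]
eef_rot: [-2.197, -2.244, 0.005]
wrist_force: [-0.6, -0.2, -0.2]
opening: 0.0495
grasp_force: 0.0
```

```bash
python3 st.py .5135 .371; python3 - <<'E'
import pickle
exec(open("h.py").read())
f=grab("wrist");s=grab("side");v=s["pixels"][240:330,230:350];save(np.hstack([cv2.resize(v,(480,360),interpolation=cv2.INTER_CUBIC),cv2.resize(f["pixels"],(320,360))]),"pre")
E
```

```text
p [0.5136 0.3706 0.1445] yaw 91.23 r 0.0004 th -82.32 F [-0.6 -0.2 -0.2] op 0.04954618116801216 q6 0.509506102989323 35.2833
```

View pics/pre.png

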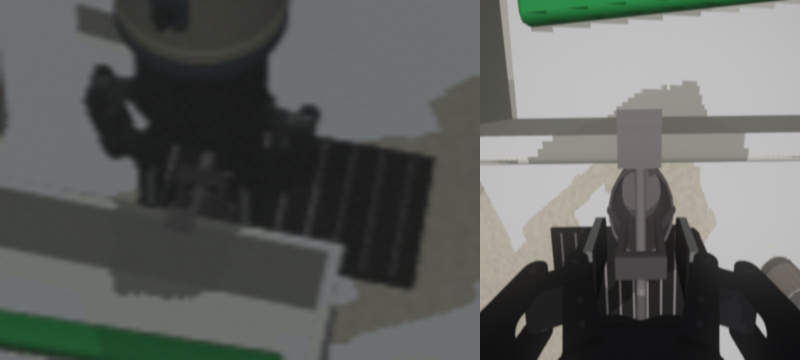

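The handle bar at (640,265) lies centred between the fingers, with the hook under it. Now I'll grip and lift.

{"name": "step_arm", "arguments": {"slide": [[0,0,0],[0,0,0],[0,0,0],[0,0,0],[0,0,0]], "delta_rot": [[0,0,0],[0,0,0],[0,0,0],[0,0,0],[0,0,0]], "fingers": 0.2, "squeeze": 50}}

```text
time: 35.8
tool_pos: [0.5152, 0.3715, 0.1479]
eef_rot: [2.195, 2.247, 0.004]
wrist_force: [0.9, -0.2, 7.8]
opening: 0.029
grasp_force: 49.3
```

{"name": "step_arm", "arguments": {"slide": [[0,0,-0.008],[0,0,-0.012],[0,0,-0.01],[0,0,0]], "delta_rot": [[0,0,0],[0,0,0],[0,0,0],[0,0,0]]}}

```text
time: 36.13
tool_pos: [0.5153, 0.3717, 0.1792]
eef_rot: [2.194, 2.247, 0.005]
wrist_force: [0.9, 0.4, -0.6]
opening: 0.029
grasp_force: 49.4
```

{"name": "step_arm", "arguments": {"slide": [[-0.01,0,0],[-0.015,0,0],[-0.02,0,0],[-0.02,0,0],[-0.02,0,0],[0,0,0]], "delta_rot": [[0,0,0],[0,0,0],[0,0,0],[0,0,0],[0,0,0],[0,0,0]]}}

```text
time: 36.63
tool_pos: [0.5158, 0.2818, 0.1759]
eef_rot: [-2.197, -2.245, 0.004]
wrist_force: [0.9, 0.5, -0.8]
opening: 0.0288
grasp_force: 49.3
```

```bash
cat > look.py <<'E'
from h import *
import pickle
p,y,o=yawT();print(p.round(4),round(y,2),o["opening"],o["grasp_force"],o["time"])
F={n:grab(n) for n in("scene","side","wrist")};pickle.dump(F,open("f2.pkl","wb"))
for n in("scene","side"):
    f=F[n];W=cloud(f).reshape(-1,3);C=f["pixels"].reshape(-1,3).astype(int)
    with np.errstate(invalid='ignore'):
        def rect(nm,m):
            P=W[m]
            if len(P)>10:
                r=cv2.minAreaRect(P[:,:2].astype(np.float32));print(n,nm,len(P),np.round(r[0],4),np.round(r[1],4),round(r[2],1),"z",np.percentile(P[:,2],[2,50,98]).round(4))
        x,yy,z=W.T
        rect("mat",(C.max(1)<60)&(x>.37)&(x<.6)&(yy>.19)&(yy<.325)&(z>.001)&(z<.009))
        rect("bottlehi",(x>.36)&(x<.55)&(yy>-.3)&(yy<-.12)&(z>.055)&(z<.1))
        rect("cup low",(abs(x-p[0])<.05)&(abs(yy-p[1])<.05)&(z>p[2]-.072)&(z<p[2]-.03))
E
python3 look.py
```

```text
[0.5158 0.2818 0.1759] 91.23 0.028796792749452044 49.32265341281891 36.6333
scene mat 1351 [0.4849 0.256 ] [0.2011 0.1132] 1.9 z [0.0015 0.0047 0.0077]
scene bottlehi 69 [ 0.4287 -0.2026] [0.0199 0.0206] 23.3 z [0.0557 0.0687 0.0825]
scene cup low 272 [0.5177 0.28  ] [0.0534 0.0549] 22.3 z [0.1064 0.1309 0.1453]
side mat 1566 [0.4833 0.2566] [0.1988 0.1133] 1.9 z [0.0015 0.005  0.0086]
side bottlehi 44 [ 0.4286 -0.1969] [0.021 0.019] 37.1 z [0.0563 0.0698 0.086 ]
side cup low 306 [0.5164 0.285 ] [0.0493 0.0555] 14.0 z [0.1065 0.1237 0.1451]
```

{"name": "step_arm", "arguments": {"slide": [[-0.0131,0.0094,0],[-0.0131,0.0093,0],[0,0,0.03],[0,0,0.03],[0,0,0.025],[0,0,0.01],[0,0,0],[0,0,0]], "delta_rot": [[0,0,0],[0,0,0],[0,0,0],[0,0,0],[0,0,0],[0,0,0],[0,0,0],[0,0,0]]}}

```text
time: 37.45
tool_pos: [0.5358, 0.2608, 0.0818]
eef_rot: [-2.194, -2.248, 0.0]
wrist_force: [-0.1, 0.4, -0.2]
opening: 0.0291
grasp_force: 49.5
```

{"name": "step_arm", "arguments": {"slide": [[0,0,0.0015],[0,0,0],[0,0,0.001],[0,0,0],[0,0,0]], "delta_rot": [[0,0,0],[0,0,0],[0,0,0],[0,0,0],[0,0,0]]}}

```text
time: 37.87
tool_pos: [0.5359, 0.2605, 0.0795]
eef_rot: [2.195, 2.247, 0.001]
wrist_force: [-1.3, 1.2, -0.7]
opening: 0.0294
grasp_force: 49.5
```

{"name": "step_arm", "arguments": {"slide": [[0,0,0.001],[0,0,0],[0,0,0]], "delta_rot": [[0,0,0],[0,0,0],[0,0,0]]}}

```text
time: 38.12
tool_pos: [0.5357, 0.2604, 0.078]
eef_rot: [-2.195, -2.247, 0.0]
wrist_force: [0.4, -0.4, -0.9]
opening: 0.0293
grasp_force: 49.5
```

{"name": "step_arm", "arguments": {"slide": [[0,0,0.001],[0,0,0],[0,0,0]], "delta_rot": [[0,0,0],[0,0,0],[0,0,0]]}}

```text
time: 38.37
tool_pos: [0.5356, 0.2603, 0.0769]
eef_rot: [-2.195, -2.247, 0.0]
wrist_force: [0.2, -0.7, -0.7]
opening: 0.0291
grasp_force: 49.5
```

```bash
python3 look.py | grep -v bottle
```

```text
[0.5356 0.2603 0.0769] 91.35 0.029126240336410942 49.4543731212616 38.3667
scene mat 1108 [0.4841 0.255 ] [0.2023 0.1117] 2.6 z [0.0017 0.0047 0.0081]
scene cup low 467 [0.5352 0.2599] [0.0988 0.0999] 0.7 z [0.005  0.0102 0.0452]
side mat 1373 [0.4829 0.2574] [0.1985 0.1143] 2.2 z [0.0015 0.0051 0.0086]
side cup low 450 [0.5347 0.2519] [0.0809 0.0979] 89.9 z [0.005  0.009  0.0452]
```

{"name": "step_arm", "arguments": {"slide": [[0,0,0.001],[0,0,0],[0,0,0.001],[0,0,0]], "delta_rot": [[0,0,0],[0,0,0],[0,0,0],[0,0,0]]}}

```text
time: 38.85
tool_pos: [0.5361, 0.2605, 0.0761]
eef_rot: [2.195, 2.247, 0.002]
wrist_force: [-4.0, -3.1, 20.1]
opening: 0.0292
grasp_force: 51.8
```

{"name": "step_arm", "arguments": {"slide": [[0,0,0.001],[0,0,0],[0,0,0]], "delta_rot": [[0,0,0],[0,0,0],[0,0,0]]}}

```text
time: 39.1
tool_pos: [0.5364, 0.2605, 0.0759]
eef_rot: [2.194, 2.247, 0.003]
wrist_force: [-5.7, -3.5, 32.3]
opening: 0.029
grasp_force: 53.6
```

{"name": "step_arm", "arguments": {"slide": [[0,0,0.001],[0,0,0],[0,0,0]], "delta_rot": [[0,0,0],[0,0,0],[0,0,0]]}}

```text
time: 39.35
tool_pos: [0.5365, 0.2606, 0.0759]
eef_rot: [2.194, 2.247, 0.004]
wrist_force: [-10.4, -5.5, 49.5]
opening: 0.0292
grasp_force: 55.7
```

On the mat, though I pressed a little far. I'll ease up, open and lift away.

{"name": "step_arm", "arguments": {"slide": [[0,0,-0.0015],[0,0,-0.0017],[0,0,0]], "delta_rot": [[0,0,0],[0,0,0],[0,0,0]]}}

```text
time: 39.6
tool_pos: [0.5358, 0.2604, 0.0764]
eef_rot: [2.195, 2.247, 0.001]
wrist_force: [-0.0, -0.1, -0.7]
opening: 0.029
grasp_force: 49.7
```

{"name": "step_arm", "arguments": {"slide": [[0,0,0],[0,0,0],[0,0,0],[0,0,0]], "delta_rot": [[0,0,0],[0,0,0],[0,0,0],[0,0,0]], "fingers": 0.55}}

```text
time: 39.93
tool_pos: [0.5356, 0.2604, 0.0759]
eef_rot: [-2.195, -2.247, 0.001]
wrist_force: [0.5, 0.3, 0.8]
opening: 0.0466
grasp_force: 0.0
```

{"name": "step_arm", "arguments": {"slide": [[0,0,-0.015],[0,0,-0.03],[0,0,-0.04],[0,0,-0.04],[0,0,-0.015],[0,0,0]], "delta_rot": [[0,0,0],[0,0,0],[0,0,0],[0,0,0],[0,0,0],[0,0,0]]}}

```text
time: 40.43
tool_pos: [0.5376, 0.2611, 0.2206]
eef_rot: [2.193, 2.245, 0.01]
wrist_force: [0.5, 1.0, 0.2]
opening: 0.0468
grasp_force: 0.0
```

```bash
python3 look.py; python3 - <<'E'
from h import *
import pickle
F=pickle.load(open("f2.pkl","rb"))
for n,f in F.items():
    W=cloud(f).reshape(-1,3)
    with np.errstate(invalid='ignore'):
        m=(abs(W[:,0]-.535)<.06)&(abs(W[:,1]-.26)<.06)
        for a,b in((.045,.053),(.095,.115)):
            P=W[m&(W[:,2]>a)&(W[:,2]<b)]
            if len(P)>3: print(n,a,len(P),"ctr",((P.min(0)+P.max(0))/2).round(4),"ext",np.ptp(P,0).round(4))
E
```

```text
[0.5376 0.2611 0.2206] 91.36 0.04683587337336289 0.0 40.4333
scene mat 1076 [0.4843 0.2548] [0.202  0.1114] 2.1 z [0.0016 0.0046 0.0079]
scene bottlehi 75 [ 0.4727 -0.2545] [0.0186 0.0169] 71.2 z [0.0556 0.0677 0.0812]
side mat 1390 [0.4834 0.2566] [0.1989 0.1149] 2.0 z [0.0014 0.0049 0.0086]
side bottlehi 42 [ 0.4698 -0.2505] [0.0201 0.0223] 1.5 z [0.0571 0.0691 0.0825]
scene 0.045 64 ctr [0.5388 0.2604 0.0489] ext [0.0555 0.0552 0.0073]
scene 0.095 48 ctr [0.5365 0.2592 0.1044] ext [0.031  0.0107 0.0187]
side 0.045 55 ctr [0.5367 0.2625 0.049 ] ext [0.0573 0.0548 0.0079]
side 0.095 57 ctr [0.5354 0.2626 0.1042] ext [0.0291 0.0132 0.018 ]
wrist 0.045 627 ctr [0.5332 0.2604 0.0489] ext [0.0586 0.0551 0.0077]
wrist 0.095 667 ctr [0.5336 0.2609 0.1037] ext [0.0299 0.0103 0.017 ]
```

The cup stands upright on the mat, with its handle and rim centred at (0.535, 0.260). The bottle has been knocked to about (0.471, -0.252), so I'll go there and measure again.

{"name": "step_arm", "arguments": {"slide": [[-0.0393,-0.0059,0],[-0.0393,-0.0059,0],[-0.0393,-0.0059,0],[-0.0393,-0.0059,0],[-0.0393,-0.0059,0],[-0.0393,-0.0059,0],[-0.0393,-0.0059,0],[-0.0393,-0.0059,0]], "delta_rot": [[0,0,0],[0,0,0],[0,0,0],[0,0,0],[0,0,0],[0,0,0],[0,0,0],[0,0,0]], "fingers": 0.85}}

```text
time: 41.25
tool_pos: [0.4946, -0.0566, 0.2149]
eef_rot: [-2.193, -2.246, 0.002]
wrist_force: [2.0, 0.0, 0.0]
opening: 0.0726
grasp_force: 0.0
```

{"name": "step_arm", "arguments": {"slide": [[-0.0393,-0.0059,0],[-0.0393,-0.0059,0],[-0.0393,-0.0059,0],[-0.0393,-0.0059,0],[-0.0393,-0.0059,0],[0,0,0],[0,0,0]], "delta_rot": [[0,0,0],[0,0,0],[0,0,0],[0,0,0],[0,0,0],[0,0,0],[0,0,0]]}}

```text
time: 41.83
tool_pos: [0.4701, -0.2537, 0.2146]
eef_rot: [-2.197, -2.242, 0.001]
wrist_force: [0.7, 0.7, 0.0]
opening: 0.0727
grasp_force: 0.0
```

```bash
python3 look.py|grep -v mat; python3 - <<'E'
from h import *
import pickle
F=pickle.load(open("f2.pkl","rb"))
for n,f in F.items():
    W=cloud(f).reshape(-1,3)
    with np.errstate(invalid='ignore'):
        m=(abs(W[:,0]-.471)<.045)&(abs(W[:,1]+.252)<.045)
        for a,b in((.02,.045),(.05,.0685),(.07,.09)):
            P=W[m&(W[:,2]>a)&(W[:,2]<b)]
            if len(P)>3: print(n,a,len(P),"ctr",((P.min(0)+P.max(0))/2).round(4),"ext",np.ptp(P,0).round(4),"med",np.median(P,0).round(4))
E
```

```text
[ 0.4701 -0.2537  0.2146] 91.16 0.07265715235003141 0.0 41.8333
scene bottlehi 75 [ 0.4728 -0.2541] [0.0178 0.0161] 71.6 z [0.0555 0.0684 0.0834]
side bottlehi 44 [ 0.469  -0.2482] [0.018  0.0216] 12.3 z [0.055  0.0671 0.0859]
scene 0.02 119 ctr [ 0.4759 -0.2546  0.0326] ext [0.0322 0.0402 0.0249] med [ 0.4868 -0.2568  0.0332]
scene 0.05 67 ctr [ 0.4755 -0.2536  0.0593] ext [0.0193 0.0296 0.0182] med [ 0.4768 -0.255   0.0576]
scene 0.07 30 ctr [ 0.4716 -0.2539  0.0777] ext [0.013  0.012  0.0118] med [ 0.4738 -0.2545  0.0782]
side 0.02 70 ctr [ 0.4703 -0.249   0.033 ] ext [0.0404 0.0402 0.0239] med [ 0.4675 -0.2375  0.034 ]
side 0.05 43 ctr [ 0.4699 -0.2475  0.0588] ext [0.0277 0.025  0.0174] med [ 0.4694 -0.2454  0.0552]
side 0.07 19 ctr [ 0.47   -0.2484  0.0786] ext [0.017  0.01   0.0171] med [ 0.4714 -0.2488  0.0776]
wrist 0.02 169 ctr [ 0.4818 -0.2399  0.0325] ext [0.068  0.0652 0.0249] med [ 0.4684 -0.235   0.0336]
wrist 0.05 467 ctr [ 0.4676 -0.2535  0.0592] ext [0.0302 0.0301 0.0185] med [ 0.4686 -0.2473  0.0519]
wrist 0.07 261 ctr [ 0.4681 -0.2537  0.0772] ext [0.0163 0.0156 0.0144] med [ 0.468  -0.2524  0.081 ]
```

The bottle axis is at (0.470, -0.2525), right below the TCP. Going down and gripping its body.

{"name": "step_arm", "arguments": {"slide": [[0,0,0.04],[0,0,0.04],[0,0,0.04],[0,0,0.035],[0,0,0.025],[0,0,0.012],[0,0,0.007],[0,0,0]], "delta_rot": [[0,0,0],[0,0,0],[0,0,0],[0,0,0],[0,0,0],[0,0,0],[0,0,0],[0,0,0]]}}

```text
time: 42.65
tool_pos: [0.4707, -0.2507, 0.016]
eef_rot: [-2.192, -2.247, 0.001]
wrist_force: [-1.0, 0.1, 0.8]
opening: 0.0724
grasp_force: 0.0
```

{"name": "step_arm", "arguments": {"slide": [[0,0,0],[0,0,0],[0,0,0],[0,0,0],[0,0,0]], "delta_rot": [[0,0,0],[0,0,0],[0,0,0],[0,0,0],[0,0,0]], "fingers": 0.3, "squeeze": 50}}

```text
time: 43.07
tool_pos: [0.4717, -0.2524, 0.0185]
eef_rot: [2.194, 2.246, 0.001]
wrist_force: [0.5, 3.1, 7.1]
opening: 0.0409
grasp_force: 49.6
```

{"name": "step_arm", "arguments": {"slide": [[0,0,-0.01],[0,0,-0.02],[0,0,-0.03],[0,0,-0.03],[0,0,-0.03],[0,0,0]], "delta_rot": [[0,0,0],[0,0,0],[0,0,0],[0,0,0],[0,0,0],[0,0,0]]}}

```text
time: 43.57
tool_pos: [0.4733, -0.2537, 0.1435]
eef_rot: [2.189, 2.241, 0.002]
wrist_force: [1.9, -1.5, -0.1]
opening: 0.0408
grasp_force: 50.7
```

```bash
cat > bl.py <<'E'
from h import *
p,y,o=yawT();print(p.round(4),round(y,2),o["opening"],o["grasp_force"],o["time"])
for n in("scene","side"):
    W=cloud(grab(n)).reshape(-1,3)
    with np.errstate(invalid='ignore'):
        P=W[(abs(W[:,0]-p[0])<.024)&(abs(W[:,1]-p[1])<.026)&(W[:,2]>.008)&(W[:,2]<p[2]+.02)]
    if len(P): print(n,len(P),"zlow",np.percentile(P[:,2],[1,3,10]).round(4),"ctr",((P.min(0)+P.max(0))/2).round(4))
E
python3 bl.py
```

```text
[ 0.4733 -0.2537  0.1435] 91.36 0.04081393408522666 50.660653710365295 43.5667
scene 126 zlow [0.1256 0.1271 0.1289] ctr [ 0.4838 -0.2555  0.1443]
side 117 zlow [0.1243 0.1255 0.1293] ctr [ 0.4727 -0.243   0.143 ]
```

{"name": "step_arm", "arguments": {"slide": [[0.0337,-0.0022,0],[0.0337,-0.0022,0],[0.0337,-0.0022,0],[0.0337,-0.0022,0],[0.0337,-0.0022,0],[0.0337,-0.0022,0],[0.0337,-0.0022,0],[0.0337,-0.0022,0]], "delta_rot": [[0,0,0],[0,0,0],[0,0,0],[0,0,0],[0,0,0],[0,0,0],[0,0,0],[0,0,0]]}}

```text
time: 44.33
tool_pos: [0.446, 0.0185, 0.1366]
eef_rot: [-2.195, -2.246, 0.001]
wrist_force: [0.4, -0.7, -1.0]
opening: 0.0407
grasp_force: 50.7
```

{"name": "step_arm", "arguments": {"slide": [[0.0337,-0.0022,0],[0.0337,-0.0022,0],[0.0337,-0.0022,0],[0.0337,-0.0022,0],[0.0337,-0.0022,0],[0.0337,-0.0022,0],[0.0337,-0.0022,0],[0,0,0]], "delta_rot": [[0,0,0],[0,0,0],[0,0,0],[0,0,0],[0,0,0],[0,0,0],[0,0,0],[0,0,0]]}}

```text
time: 45.0
tool_pos: [0.4253, 0.2569, 0.1367]
eef_rot: [-2.191, -2.25, -0.001]
wrist_force: [-0.5, -1.9, -1.6]
opening: 0.0406
grasp_force: 50.7
```

{"name": "step_arm", "arguments": {"slide": [[0,0,0],[0,0,0],[0,0,0]], "delta_rot": [[0,0,0],[0,0,0],[0,0,0]]}}

```text
time: 45.25
tool_pos: [0.4258, 0.2515, 0.1368]
eef_rot: [-2.196, -2.246, 0.002]
wrist_force: [-0.4, 0.3, -0.3]
opening: 0.0408
grasp_force: 50.7
```

```bash
python3 bl.py
```

```text
[0.4258 0.2515 0.1368] 91.31 0.04082367727606832 50.66161751747131 45.25
scene 123 zlow [0.0084 0.0088 0.1218] ctr [0.4264 0.2493 0.0824]
side 167 zlow [0.0081 0.0082 0.0087] ctr [0.4257 0.2537 0.0822]
```

{"name": "step_arm", "arguments": {"slide": [[0,0,0.035],[0,0,0.035],[0,0,0.025],[0,0,0.01],[0,0,0.005],[0,0,0],[0,0,0]], "delta_rot": [[0,0,0],[0,0,0],[0,0,0],[0,0,0],[0,0,0],[0,0,0],[0,0,0]]}}

```text
time: 45.93
tool_pos: [0.4268, 0.2524, 0.0281]
eef_rot: [2.195, 2.247, 0.002]
wrist_force: [0.3, 0.2, -0.2]
opening: 0.0406
grasp_force: 50.7
```

{"name": "step_arm", "arguments": {"slide": [[0,0,0.0015],[0,0,0],[0,0,0]], "delta_rot": [[0,0,0],[0,0,0],[0,0,0]]}}

```text
time: 46.18
tool_pos: [0.4266, 0.2526, 0.0265]
eef_rot: [2.195, 2.247, 0.002]
wrist_force: [-0.1, -0.2, -0.7]
opening: 0.0406
grasp_force: 50.7
```

{"name": "step_arm", "arguments": {"slide": [[0,0,0.001],[0,0,0],[0,0,0]], "delta_rot": [[0,0,0],[0,0,0],[0,0,0]]}}

```text
time: 46.43
tool_pos: [0.4262, 0.2524, 0.0248]
eef_rot: [2.195, 2.247, 0.0]
wrist_force: [0.6, 0.1, -1.0]
opening: 0.0406
grasp_force: 50.7
```

{"name": "step_arm", "arguments": {"slide": [[0,0,0.001],[0,0,0],[0,0,0]], "delta_rot": [[0,0,0],[0,0,0],[0,0,0]]}}

```text
time: 46.68
tool_pos: [0.4261, 0.2524, 0.0236]
eef_rot: [-2.195, -2.248, 0.0]
wrist_force: [0.0, -0.7, -0.5]
opening: 0.0408
grasp_force: 50.7
```

{"name": "step_arm", "arguments": {"slide": [[0,0,0.001],[0,0,0],[0,0,0]], "delta_rot": [[0,0,0],[0,0,0],[0,0,0]]}}

```text
time: 46.93
tool_pos: [0.4261, 0.2524, 0.0226]
eef_rot: [-2.195, -2.248, 0.0]
wrist_force: [0.7, -0.0, -0.4]
opening: 0.0407
grasp_force: 50.9
```

{"name": "step_arm", "arguments": {"slide": [[0,0,0.0006],[0,0,0],[0,0,0]], "delta_rot": [[0,0,0],[0,0,0],[0,0,0]]}}

```text
time: 47.18
tool_pos: [0.4262, 0.2524, 0.0225]
eef_rot: [2.195, 2.247, 0.001]
wrist_force: [-3.6, -0.7, 12.3]
opening: 0.041
grasp_force: 52.2
```

{"name": "step_arm", "arguments": {"slide": [[0,0,0],[0,0,0],[0,0,0],[0,0,0],[0,0,0]], "delta_rot": [[0,0,0],[0,0,0],[0,0,0],[0,0,0],[0,0,0]], "fingers": 0.76}}

```text
time: 47.6
tool_pos: [0.4261, 0.2524, 0.022]
eef_rot: [-2.195, -2.247, 0.0]
wrist_force: [1.0, 0.8, 0.2]
opening: 0.0649
grasp_force: 0.0
```

{"name": "step_arm", "arguments": {"slide": [[0,0,-0.01],[0,0,-0.03],[0,0,-0.04],[0,0,-0.04],[0,0,-0.04],[0,0,-0.04],[0,0,-0.02],[0,0,0]], "delta_rot": [[0,0,0],[0,0,0],[0,0,0],[0,0,0],[0,0,0],[0,0,0],[0,0,0],[0,0,0]]}}

```text
time: 48.27
tool_pos: [0.4278, 0.2532, 0.2476]
eef_rot: [2.193, 2.245, 0.012]
wrist_force: [0.7, 0.6, 0.5]
opening: 0.0648
grasp_force: 0.0
```

{"name": "step_arm", "arguments": {"slide": [[-0.03,0,0],[-0.03,0,0],[-0.03,0,0],[0,0,0],[0,0,0]], "delta_rot": [[0,0,0],[0,0,0],[0,0,0],[0,0,0],[0,0,0]]}}

```text
time: 48.68
tool_pos: [0.428, 0.1613, 0.2423]
eef_rot: [-2.198, -2.245, 0.0]
wrist_force: [-0.4, 1.0, 0.3]
opening: 0.065
grasp_force: 0.0
```

```bash
python3 - <<'E'
from h import *
s=grab("scene")["pixels"];w=grab("wrist")["pixels"]
save(np.hstack([cv2.resize(s[100:320,80:400],(480,330),interpolation=cv2.INTER_CUBIC),cv2.resize(w,(320,330))]),"fin");p,y,o=yawT();print(p,y,o["time"])
E
```

```text
[0.42815327 0.16265667 0.24222196] 91.33006942422573 48.7833
```

View pics/fin.png

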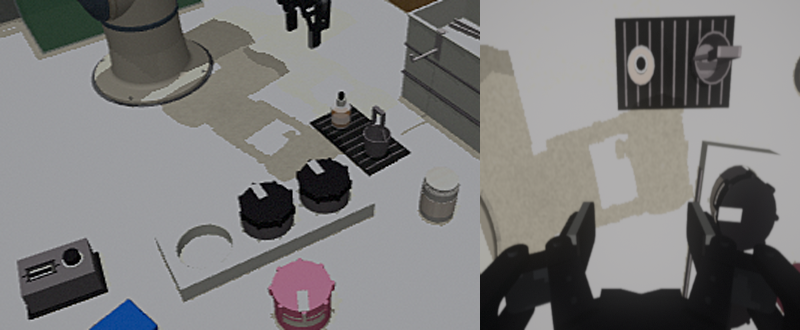

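The bottle at (341,110) and the cup at (376,140) stand upright on the mat. Both tub tails point to the front, the counter's bar is in the window, and nothing else has moved. Handing in.

```bash
python3 -c "
from station import robot
print(robot.hand_in())"
```

```text
the job is handed in; nothing more can be done
None
```

I handed the job in at about 49 s: both tubs' labels face the front to within about 1°, the drum bar is at the ticks, and the cup and bottle stand upright on the mat; the first round of fast presses overshot the bar by about 9°, so I pressed the drum on round again.

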